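# Push the loose bases out of used ointment jars

## Robot

A 6-joint arm with a two-finger parallel gripper is mounted at the origin on the work surface. World frame = base frame: x ahead of the robot, y to its left, z up, the work surface at z = 0. Lengths are in m, angles in rad, forces in N, time in s.
With the tool pointing down it reaches from about 0.35 to 0.85 m from the base axis. Payload 8.1 kg.
Tool frame: the origin (TCP) lies midway between the tips of the shut fingers; the grasp point (between the pads) lies 19 mm behind it; z points along the fingers, y is the direction in which the jaws open and shut (so a half turn about z gives the same grasp; the last joint's range is limited). The gripper opens to 93 mm and grips with 3 to 60 N. Pads are 15 mm wide; open, the fingers measure 128 mm over their backs; the gripper's body (75 mm by 188 mm) begins 65 mm behind the grasp point.
Start: joints at [1.219, 0.13, 1.488, -0, 1.523, -0.085], TCP at [0.158, 0.579, 0.219] pointing down, gripper open.
Joint ranges: [-2.96, 2.96], [-0.89, 2.26], [0.02, 2.5], [-1.34, 4.48], [0, 2.73], [-2.66, 2.66]. Speed limits (rad/s): [2.39, 2.39, 2.79, 3.14, 3.14, 3.14].

## Interface

Orientations are given as a rotation vector (axis times angle).
In Python, from plant import monitor, eyes, ticket gives the robot as it stands.
- The arm moves only by the tool send_rows, never from a script. Its argument "motion" is a list of rows, each a list of 2 entries, a list of its own where there are three numbers: the shift along the tool's x, y, z in m, then the turn about the tool's z in degrees. In form: [[[dx, dy, dz], twist], ...]. A call has 1 to 12 rows; each row is the pose to reach, as a shift and turn from the pose commanded when the call began, along the tool's axes at that moment; what a row does not reach only later rows make up. A row lasts 1/8 s, in which the tool goes at most 62.5 mm and 10.7 degrees, less where a joint would pass 70% of its speed; a pose out of reach is approached as far as the arm can. A call with a gripper value outside its range is refused whole. "jaw" is the finger opening in m, from 0 to 0.093, set as the call begins (left out, the last holds). The fingers move at their own pace and stop on an object; "squeeze" is the grip in N (left out, the last holds). Time passes only in rows, so rows that repeat a pose let the fingers close. It gives the time, the measured TCP pose, the force and the opening at its end, in the units of the state.
- monitor.read_state(): the state, without advancing time (a new reading comes with each control period).
- eyes.read_camera(name): name is "scene" or "top"; returns the picture (384x512x3 uint8, red, green, blue); there is no depth.
- eyes.camera_model(name): a dict with "mtx" (3x3 intrinsics, pixels), "cam_to_world" (4x4, takes a point from camera to world coordinates). Camera axes: x right, y down, z forward; pixel columns grow to the right and rows downward; lengths in m; the calibration is good to about 2 mm. A picture is of the moment at which its call begins. camera_model takes no time and is no camera call.
- ticket.close_job(): hands the job in, once; it reports no verdict.
The state is a dict: "t": time; "q": joint angles; "dq": joint speeds; "joint_torque": joint torques, N m; "tool_pos": TCP position; "orientation": TCP orientation; "force": force on the tool from outside, world axes, zero at the start; "wrist_torque": the same for the moment, N m; "opening": finger opening in m.
Only numpy, scipy, OpenCV 4.12 (cv2) and the standard library are available. Lean on these libraries where they do the work, as an engineer would, in place of code of your own. Each camera call takes 0.05 s, during which the arm holds its last target.

## Task

Three used push-up ointment jars are to be taken apart for the washer; some have already lost their loose base. First stand all the jars in the nests of the sliding carrier, then index the carrier from click to click so that each jar that still has a base stands in turn over the plunger, press the hand lever down to push the base up out of its barrel, lift it off from above into the steel dish and raise the lever again. Finish with the lever fully up and the carrier back in its loading station (the end to the robot's right) with the three empty barrels standing in it, and leave the bottle, the stack of lids and the cream jar where they are.

Things in the scene. Friction and masses are not known exactly. Their poses are not given: they have to be found in the camera images.
- barrel1: barrel of a push-up ointment jar: upright white plastic tube, outside diameter 60 mm, bore 51 mm, 46 mm high, open at the top; at the bottom an inward foot lip 4 mm thick leaves a 36 mm opening. About 70 g. Origin: centre of its underside; z up along the tube. Starts standing on the counter, with its base inside unless that is missing
- barrel2: barrel of a push-up ointment jar: upright white plastic tube, outside diameter 60 mm, bore 51 mm, 46 mm high, open at the top; at the bottom an inward foot lip 4 mm thick leaves a 36 mm opening. About 70 g. Origin: centre of its underside; z up along the tube. Starts standing on the counter, with its base inside unless that is missing
- barrel3: barrel of a push-up ointment jar: upright white plastic tube, outside diameter 60 mm, bore 51 mm, 46 mm high, open at the top; at the bottom an inward foot lip 4 mm thick leaves a 36 mm opening. About 70 g. Origin: centre of its underside; z up along the tube. Starts standing on the counter, with its base inside unless that is missing
- base1: loose base (piston) of jar 1: plain white plastic disc, diameter 47 mm, 20 mm high, 35 g, with 2 mm play all round in the bore. Origin: centre of its underside; z along its axis. It starts resting on the foot lip of barrel1 (underside 4 mm above the barrel's), its top 22 mm below the rim, so it cannot be gripped there. One of the three may be missing (None)
- base2: loose base (piston) of jar 2: plain white plastic disc, diameter 47 mm, 20 mm high, 35 g, with 2 mm play all round in the bore. Origin: centre of its underside; z along its axis. It starts resting on the foot lip of barrel2 (underside 4 mm above the barrel's), its top 22 mm below the rim, so it cannot be gripped there. One of the three may be missing (None)
- base3: loose base (piston) of jar 3: plain white plastic disc, diameter 47 mm, 20 mm high, 35 g, with 2 mm play all round in the bore. Origin: centre of its underside; z along its axis. It starts resting on the foot lip of barrel3 (underside 4 mm above the barrel's), its top 22 mm below the rim, so it cannot be gripped there. One of the three may be missing (None)
- push_axis (a point): point on the vertical axis of the push-out stand's plunger, at the height of the nest floors (98 mm above the counter). x, y axes of the stand: +y along the rail, away from the loading station; -x towards the robot and the lever. The stand is fixed (aluminium, 120 x 540 mm base, rail bed 90 mm high, from 294 mm on the -y side to 234 mm on the +y side of this point); its position and yaw vary
- plunger_top (a point): centre of the flat top of the plunger (pad 20 mm diameter). With the lever up it lies 12 mm below the nest floors, clear of the carrier; with the lever fully down 50 mm above them, so that a base standing on it has its underside 4 mm above the barrel's rim. It cannot pass the carrier unless a nest is over it (within about 6 mm), and the carrier cannot be moved while it is up
- lever (a joint): angle of the hand lever, rad: 0 fully up (plunger down), 0.827 fully down (plunger fully up, 75 mm of lift per rad). A friction pivot: it takes about 6 N at the handle and stays where it is left
- lever_grip (a point): middle of the lever's handle: black level bar, 16 mm diameter, 70 mm long, along the stand's y, centred 45 mm to the +y side of the plunger axis (the arm joins it beyond its -y end). The pivot is 75 mm to the -x side of the plunger axis, 45 mm above the counter; this point swings about it at radius 100 mm, from 58 mm nearer the robot and 81 mm above it (up) to 99 mm nearer and 12 mm above (down)
- carrier (a joint): position of the sliding carrier along the rail, m: 0 at the loading station, growing along the stand's +y to 0.24. Spring detents click at 0, 0.08, 0.16 and 0.24; friction about 1.2 N, about 5 N to leave a detent. At 0.08 nest1 is over the plunger, at 0.16 nest2, at 0.24 nest3. It may start anywhere along the rail
- nest1 (a point): centre of the floor of the carrier's first nest: square recess, 70 x 70 mm, 8 mm deep, with a 42 x 42 mm through hole in its floor. Nests are 80 mm apart along y; nest1 is nearest the carrier's post
- nest2 (a point): the same for the middle nest
- nest3 (a point): the same for the nest farthest from the post
- carrier_post (a point): centre of the top of the upright steel push post on the carrier's +y end: 16 mm diameter, 46 mm high above the carrier's deck, its top 152 mm above the counter, 70 mm from nest1's centre; may be gripped or pushed to slide the carrier
- dish: loose low stainless dish for the bases, 150 x 240 mm outside, 28 mm high, 4 mm walls and floor, open at the top, 0.6 kg. Origin: centre of its underside; x its short side, y its long side
- bottle: bystander: amber bottle, 60 mm diameter, 170 mm high; origin at its underside
- lids: bystander: stack of black jar lids, 66 mm diameter, 42 mm high; origin at its underside
- creamjar: bystander: closed wide jar, 84 mm diameter, 80 mm high; origin at its underside
Mind the look-alikes: they are no part of the job. Leave any pink or red look-alike of the barrel1 alone. What is shaped like the base1 but turquoise is not meant.

How it is judged:
On the way, in this order (a step that is already met when the one before it is completed fails the run):
1. every jar stands in a nest of the carrier with its base, if it has one, still inside (((horizontal distance between barrel1 and nest1 below 0.009 m and z of barrel1 in the frame of nest1 below 0.004 m) or (horizontal distance between barrel1 and nest2 below 0.009 m and z of barrel1 in the frame of nest2 below 0.004 m) or (horizontal distance between barrel1 and nest3 below 0.009 m and z of barrel1 in the frame of nest3 below 0.004 m)) and angle between each of barrel1, barrel2, barrel3's own z axis and vertical below 0.1 rad and z of base1 in the frame of barrel1 below 0.012 m and horizontal distance between base1 and barrel1 below 0.006 m and ((horizontal distance between barrel2 and nest1 below 0.009 m and z of barrel2 in the frame of nest1 below 0.004 m) or (horizontal distance between barrel2 and nest2 below 0.009 m and z of barrel2 in the frame of nest2 below 0.004 m) or (horizontal distance between barrel2 and nest3 below 0.009 m and z of barrel2 in the frame of nest3 below 0.004 m)) and z of base2 in the frame of barrel2 below 0.012 m and horizontal distance between base2 and barrel2 below 0.006 m and ((horizontal distance between barrel3 and nest1 below 0.009 m and z of barrel3 in the frame of nest1 below 0.004 m) or (horizontal distance between barrel3 and nest2 below 0.009 m and z of barrel3 in the frame of nest2 below 0.004 m) or (horizontal distance between barrel3 and nest3 below 0.009 m and z of barrel3 in the frame of nest3 below 0.004 m)) and z of base3 in the frame of barrel3 below 0.012 m and horizontal distance between base3 and barrel3 below 0.006 m), for 0.2 s.
2. with the lever down, a base stands proud of its barrel on the plunger (value of joint lever above 0.7 rad and ((z of base1 in the frame of barrel1 above 0.036 m and horizontal distance between base1 and barrel1 below 0.008 m) or (z of base2 in the frame of barrel2 above 0.036 m and horizontal distance between base2 and barrel2 below 0.008 m) or (z of base3 in the frame of barrel3 above 0.036 m and horizontal distance between base3 and barrel3 below 0.008 m))), for 0.1 s.
3. all bases lie in the dish (x of base1 in the frame of dish between -0.068 and 0.068 m and y of base1 in the frame of dish between -0.113 and 0.113 m and z of base1 in the frame of dish between -0.005 and 0.03 m and x of base2 in the frame of dish between -0.068 and 0.068 m and y of base2 in the frame of dish between -0.113 and 0.113 m and z of base2 in the frame of dish between -0.005 and 0.03 m and x of base3 in the frame of dish between -0.068 and 0.068 m and y of base3 in the frame of dish between -0.113 and 0.113 m and z of base3 in the frame of dish between -0.005 and 0.03 m), for 0.2 s.
At the end, for the whole second after the job is handed in: every base lies at rest in the dish; every barrel stands upright in a nest (centre within 9 mm, bottom within 4 mm of the nest floor); the lever is up (under 0.06 rad) and the carrier rests in the loading station's detent (within 4 mm) (all of step 3 and ((horizontal distance between barrel1 and nest1 below 0.009 m and z of barrel1 in the frame of nest1 below 0.004 m) or (horizontal distance between barrel1 and nest2 below 0.009 m and z of barrel1 in the frame of nest2 below 0.004 m) or (horizontal distance between barrel1 and nest3 below 0.009 m and z of barrel1 in the frame of nest3 below 0.004 m)) and angle between each of barrel1, barrel2, barrel3's own z axis and vertical below 0.1 rad and linear speed of each of base1, base2, base3 below 0.02 m/s and ((horizontal distance between barrel2 and nest1 below 0.009 m and z of barrel2 in the frame of nest1 below 0.004 m) or (horizontal distance between barrel2 and nest2 below 0.009 m and z of barrel2 in the frame of nest2 below 0.004 m) or (horizontal distance between barrel2 and nest3 below 0.009 m and z of barrel2 in the frame of nest3 below 0.004 m)) and ((horizontal distance between barrel3 and nest1 below 0.009 m and z of barrel3 in the frame of nest1 below 0.004 m) or (horizontal distance between barrel3 and nest2 below 0.009 m and z of barrel3 in the frame of nest2 below 0.004 m) or (horizontal distance between barrel3 and nest3 below 0.009 m and z of barrel3 in the frame of nest3 below 0.004 m)) and value of joint lever below 0.06 rad and value of joint carrier below 0.004 m); the robot touches nothing.
It fails at once if the bottle is disturbed (moved more than 20 mm) (distance of bottle from where it was at the start of the episode above 0.02 m).
It fails at once if the stack of lids is disturbed (moved more than 20 mm) (distance of lids from where it was at the start of the episode above 0.02 m).
It fails at once if the cream jar is disturbed (moved more than 20 mm) (distance of creamjar from where it was at the start of the episode above 0.02 m).
Of base1, base2, base3 only 2 to 3 are there at a start; the rules pass over those that are not, and their reading is None.
At some moment in a run one of barrel1, barrel2, barrel3, dish may be knocked a few centimetres aside while the robot is not near it.
It also fails if it takes over 210 s, if anything falls off the work surface, if the arm or the gripper's body presses on something with over 40 N, if the wrist force passes 120 N, or if a joint passes its speed limit or range.

## Working session

There is one attempt and no reset: what is moved stays moved. The work goes in short steps, Python scripts to look and compute and a tool call to move; the robot and the scene stay as the last step left them, time stands still between calls to the robot, and variables do not carry over. Pictures are saved under pics/ and viewed, and the job is handed in when it is done.

Besides the shell and the picture viewer there is one more tool, called after ">>>" as a command line: name --argument value ..., lists and objects as JSON in quotes. send_rows: Moves the arm, as the interface text tells. Its arguments: {"type":"object","properties":{"motion":{"type":"array","items":{"type":"array"}},"jaw":{"type":"number"},"squeeze":{"type":"number"}},"required":["motion"]}

```bash
ls; mkdir -p pics; python3 - <<'E'
from plant import monitor, eyes
import cv2, numpy as np
np.set_printoptions(precision=4,suppress=True)
s=monitor.read_state()
print({k:np.round(v,4) for k,v in s.items()})
for n in("scene","top"):
    im=eyes.read_camera(n); cv2.imwrite(f"pics/{n}0.png",im[:,:,::-1]); m=eyes.camera_model(n); print(n,m["mtx"],m["cam_to_world"])
E
```

```text
pics
{'t': np.float64(0.0), 'q': array([ 1.2186,  0.1312,  1.4893,  0.    ,  1.523 , -0.0854]), 'dq': array([-0.0002,  0.0019, -0.0011, -0.0021, -0.0002, -0.0012]), 'joint_torque': array([  0.0019, -55.9845, -49.1766,   0.0773,   0.0349,  -0.0001]), 'tool_pos': array([0.158 , 0.5782, 0.2176]), 'orientation': array([-0.4179, -3.1133,  0.0028]), 'force': array([-0.2055, -0.0617, -0.3903]), 'wrist_torque': array([0.0509, 0.0273, 0.0101]), 'opening': np.float64(0.0932)}
scene [[354.9282   0.     255.5921]
 [  0.     354.9282 195.2262]
 [  0.       0.       1.    ]] [[-0.5812  0.5055 -0.6378  1.2629]
 [ 0.8138  0.3679 -0.4499  0.5136]
 [ 0.0072 -0.7805 -0.6252  0.8348]
 [ 0.      0.      0.      1.    ]]
top [[388.699    0.     256.073 ]
 [  0.     388.699  191.3125]
 [  0.       0.       1.    ]] [[ 0.0043 -0.9918  0.1276  0.3855]
 [-1.     -0.0052 -0.0063 -0.0211]
 [ 0.0069 -0.1275 -0.9918  1.1691]
 [ 0.      0.      0.      1.    ]]
```

```bash
python3 - <<'E'
import cv2
for n in("scene","top"):
    im=cv2.imread(f"pics/{n}0.png"); cv2.imwrite(f"pics/{n}0b.png",cv2.resize(im,(800,600),interpolation=cv2.INTER_CUBIC))
E
```

```text
(no output)
```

View pics/scene0b.png

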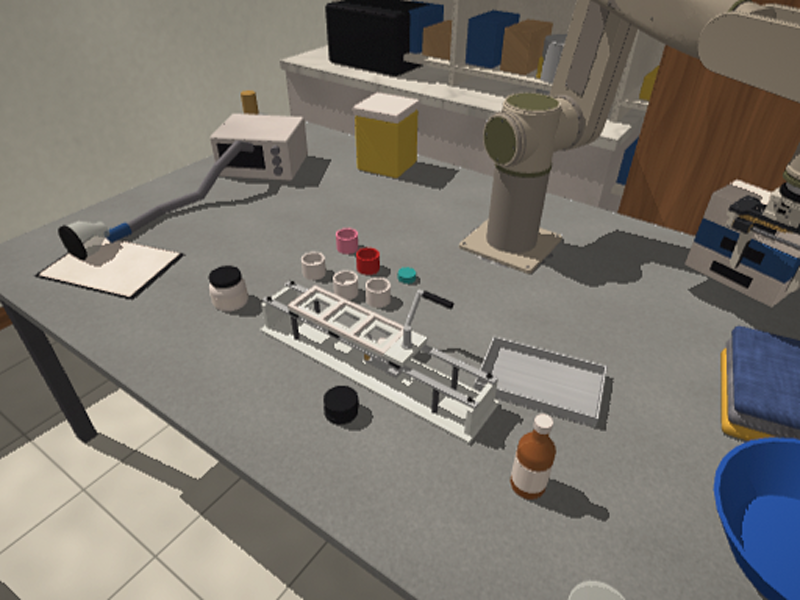

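View pics/top0b.png

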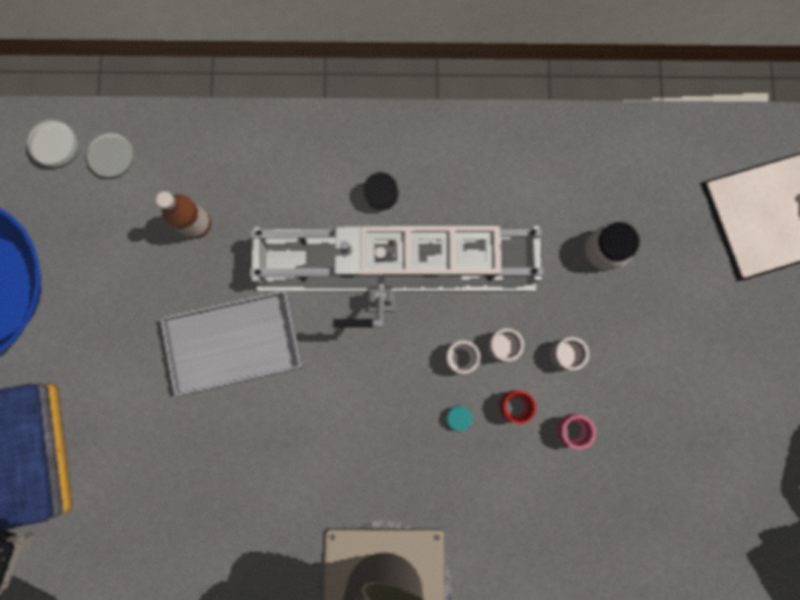

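```bash
cat > h.py <<'E'
import numpy as np, cv2
from scipy.spatial.transform import Rotation as Rt
from plant import monitor, eyes
np.set_printoptions(precision=4,suppress=True)
CM={n:eyes.camera_model(n) for n in("scene","top")}
def ray(n,u,v,z):
    m=CM[n];T=np.array(m["cam_to_world"]);d=T[:3,:3]@np.linalg.inv(m["mtx"])@[u,v,1.];o=T[:3,3]
    return (o+d*(z-o[2])/d[2])
def proj(n,p):
    m=CM[n];T=np.linalg.inv(np.array(m["cam_to_world"]));c=T[:3,:3]@p+T[:3,3];k=np.array(m["mtx"])@c
    return k[:2]/k[2]
def cam(n,name=None):
    im=np.ascontiguousarray(eyes.read_camera(n)[:,:,::-1])
    if name: cv2.imwrite(f"pics/{name}.png",im)
    return im
def crop(im,x0,y0,x1,y1,s,name): cv2.imwrite(f"pics/{name}.png",cv2.resize(im[y0:y1,x0:x1],None,fx=s,fy=s,interpolation=cv2.INTER_NEAREST))
def tool():
    s=monitor.read_state();return s,np.array(s["tool_pos"]),Rt.from_rotvec(s["orientation"]).as_matrix()
E
python3 - <<'E'
from h import *
im=cv2.imread("pics/top0.png")
crop(im,150,135,390,300,3.3,"c1")
im=cv2.imread("pics/scene0.png")
crop(im,160,140,400,290,3.3,"c2")
E
```

```text
(no output)
```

View pics/c1.png

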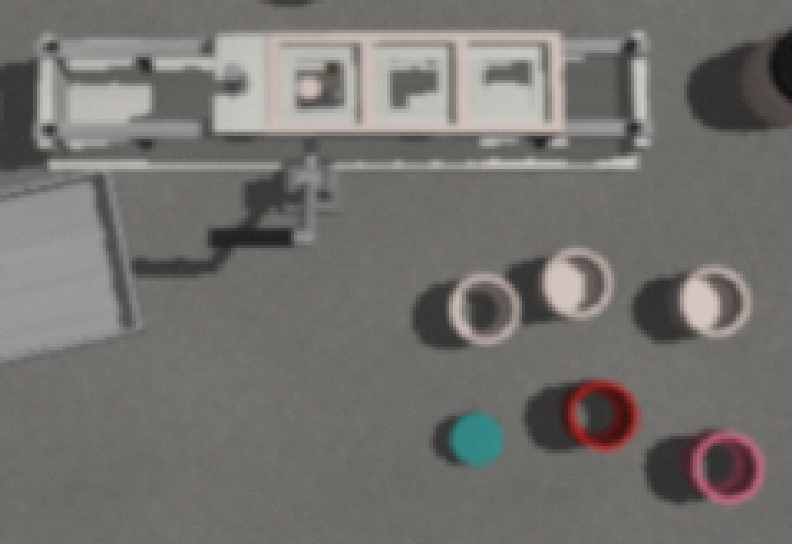

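View pics/c2.png

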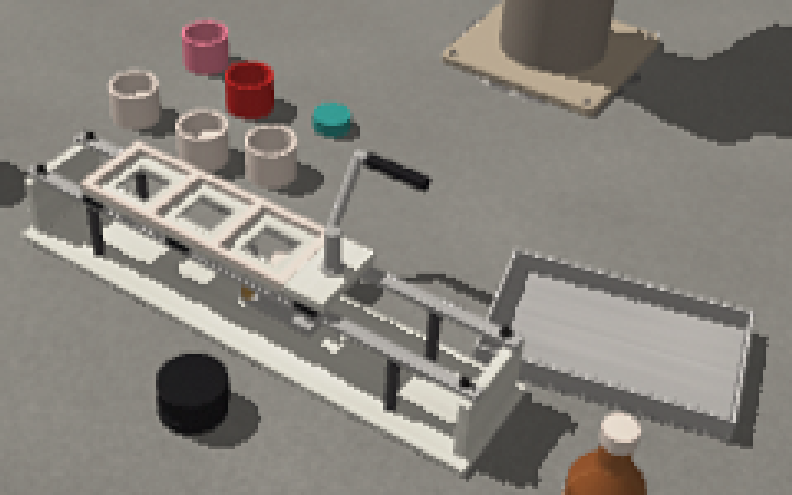

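```bash
cat >> h.py <<'E'
def barrels(im,lo=None,roi=(150,190,420,300)):
    x0,y0,x1,y1=roi
    b,g,r=[im[:,:,i].astype(int) for i in range(3)]
    m=((r>150)&(r-b>5)&(r-b<60)).astype(np.uint8)*255
    k=np.zeros_like(m);k[y0:y1,x0:x1]=m[y0:y1,x0:x1]
    out=[]
    for c in cv2.findContours(k,cv2.RETR_EXTERNAL,cv2.CHAIN_APPROX_NONE)[0]:
        if cv2.contourArea(c)<60: continue
        (u,v),rad=cv2.minEnclosingCircle(c); out.append((u,v,rad,*cv2.boundingRect(c)))
    return out
E
python3 - <<'E'
from h import *
im=cv2.imread("pics/top0.png")
for b in barrels(im): print(np.round(b,1), ray("top",b[0],b[1],.046))
C=lambda x,y:(150+(x+.0)/3.3-.35,135+y/3.3-.35)
for nm,p,z in[("plung",(310,88),.086),("post",(235,75),.152),("handL",(208,237),.126),("handR",(295,237),.126),("carBL",(213,132),.106),("carBR",(563,130),.106),("carTL",(215,33),.106),("carTR",(563,32),.106),
 ("n1c",(319,81),.106),("n2c",(414,81),.106),("n3c",(508,81),.106),("dotTL",(50,45),.1),("dotBL",(50,130),.1),("dotTR",(633,45),.1),("dotBR",(633,130),.1),("basel",(48,166),.006),("baser",(638,166),.006)]:
    print(nm,np.round(C(*p),1),ray("top",*C(*p),z))
for nm,p in[("dish",(162,320)),("d",(286,293)),("d",(300,368)),("d",(175,395))]:
    print(nm,ray("top",p[0]*.64,p[1]*.64,.028))
s,p,R=tool();print(p,R)
E
```

```text
[370.4 276.2  10.9 360.  266.   22.   22. ] [ 0.2885 -0.3538  0.046 ]
[296.5 228.   10.6 286.  218.   21.   21. ] [ 0.424  -0.1451  0.046 ]
[366.1 226.   10.8 356.  216.   21.   21. ] [ 0.4307 -0.3461  0.046 ]
[324.7 220.4  10.7 315.  210.   21.   21. ] [ 0.4463 -0.2268  0.046 ]
plung [243.6 161.3] [0.6104 0.0079 0.086 ]
post [220.9 157.4] [0.607  0.0668 0.152 ]
handL [212.7 206.5] [0.4779 0.0889 0.126 ]
handR [239.  206.5] [0.4783 0.018  0.126 ]
carBL [214.2 174.6] [0.5681 0.0884 0.106 ]
carBR [320.3 174. ] [ 0.5715 -0.2058  0.106 ]
carTL [214.8 144.6] [0.6533 0.0883 0.106 ]
carTR [320.3 144.3] [ 0.6559 -0.2072  0.106 ]
n1c [246.3 159.2] [ 0.6123 -0.0002  0.106 ]
n2c [275.1 159.2] [ 0.6128 -0.0805  0.106 ]
n3c [303.6 159.2] [ 0.6132 -0.16    0.106 ]
dotTL [164.8 148.3] [0.6435 0.2291 0.1   ]
dotBL [164.8 174. ] [0.5701 0.2265 0.1   ]
dotTR [341.5 148.3] [ 0.6465 -0.2679  0.1   ]
dotBR [341.5 174. ] [ 0.5729 -0.2662  0.1   ]
basel [164.2 185. ] [0.553 0.249 0.006]
baser [343. 185.] [ 0.5559 -0.2915  0.006 ]
dish [0.4899 0.4194 0.028 ]
d [0.5424 0.1879 0.028 ]
d [0.4014 0.1579 0.028 ]
d [0.3507 0.3878 0.028 ]
[0.158  0.5783 0.2177] [[-0.9646  0.2637 -0.0006]
 [ 0.2637  0.9646 -0.0015]
 [ 0.0001 -0.0016 -1.    ]]
```

```bash
python3 - <<'E'
from h import *
im=cv2.imread("pics/scene0.png")
crop(im,180,155,300,235,6.6,"c3")
im=cv2.imread("pics/top0.png")
crop(im,205,135,325,215,6.6,"c4")
E
```

```text
(no output)
```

View pics/c3.png

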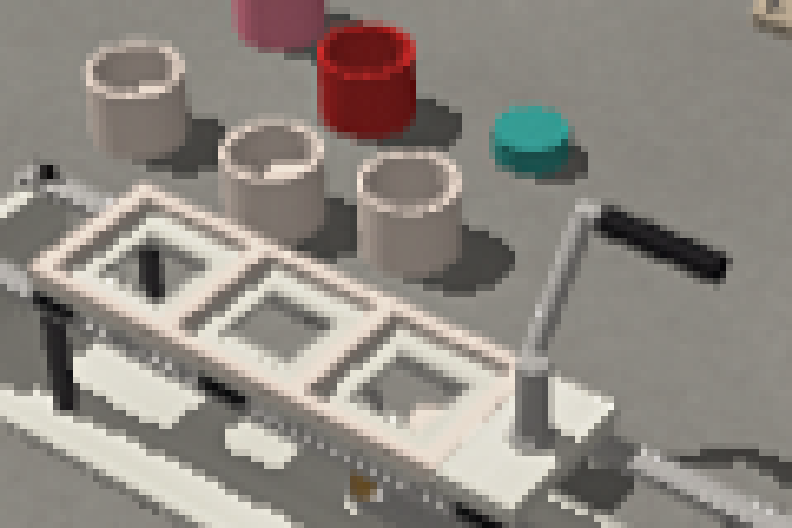

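View pics/c4.png

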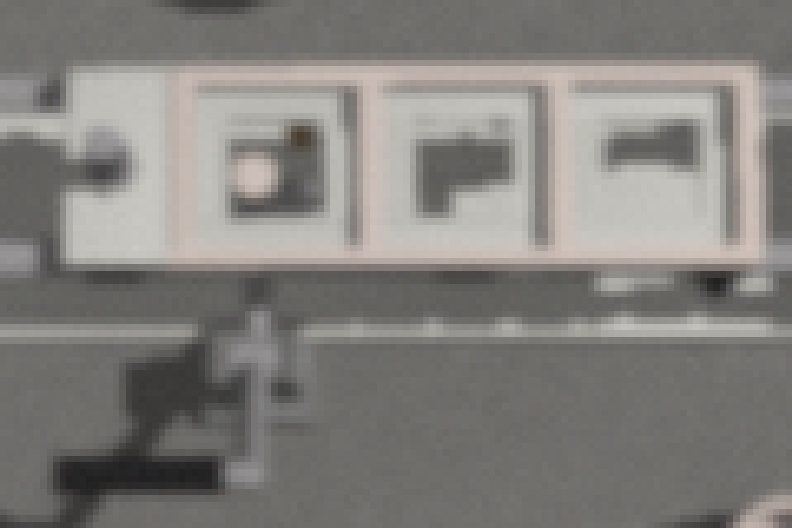

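```bash
python3 - <<'E'
from h import *
T=lambda x,y:(205+x/6.6-.5,135+y/6.6-.5)
S=lambda x,y:(180+x/6.6-.5,155+y/6.6-.5)
for nm,p,z in[("n1",(277.5,166),.106),("n2",(465.5,166),.106),("n3",(655,166),.106),("h1",(276,167),.098),("h2",(465,167),.098),("plung",(255,175),.086),("carL",(65,165),.106),("carR",(762,165),.106),("handle",(138,474),.126)]:
    print(nm,ray("top",*T(*p),z))
for nm,p,z in[("fr -y+x",(35,268),.106),("fr -y-x",(147,187),.106),("fr +y+x",(430,465),.106),("car +y+x",(520,505),.106),("car+y-x",(612,405),.106),("post",(533,365),.152),("hand1",(600,215),.126),("hand2",(728,266),.126),
 ("bE rim",(410,183),.046),("b2",(272,150),.046),("b3",(136,70),.046)]:
    print(nm,ray("scene",*S(*p),z))
E
```

```text
n1 [ 0.611  -0.0009  0.106 ]
n2 [ 0.6115 -0.0803  0.106 ]
n3 [ 0.6119 -0.1604  0.106 ]
h1 [ 0.6123 -0.0001  0.098 ]
h2 [ 0.6127 -0.0805  0.098 ]
plung [0.6113 0.0092 0.086 ]
carL [0.6109 0.0888 0.106 ]
carR [ 0.6126 -0.2057  0.106 ]
handle [0.4785 0.0547 0.126 ]
fr -y+x [ 0.6555 -0.1989  0.106 ]
fr -y-x [ 0.5727 -0.1995  0.106 ]
fr +y+x [0.6536 0.045  0.106 ]
car +y+x [0.6507 0.0926 0.106 ]
car+y-x [0.5717 0.0891 0.106 ]
post [0.6139 0.073  0.152 ]
hand1 [0.4762 0.018  0.126 ]
hand2 [0.4736 0.0909 0.126 ]
bE rim [ 0.4258 -0.1411  0.046 ]
b2 [ 0.4472 -0.2244  0.046 ]
b3 [ 0.4322 -0.3432  0.046 ]
```

Candidates (top view, 800x600 px): white barrels at (463,357) empty, (507,345) and (571,353) with base. Look-alikes to leave: red (519,407), pink (578,432), turquoise disc (459,418). The close crop confirms the three white ones. The lookalikes stay put.

>>> send_rows --motion '[[[-0.448,-0.625,0],74.7],[[-0.448,-0.625,0],74.7],[[-0.448,-0.625,0],74.7],[[-0.448,-0.625,0],74.7],[[-0.448,-0.625,0],74.7],[[-0.448,-0.625,0],74.7],[[-0.448,-0.625,0],74.7],[[-0.448,-0.625,0],74.7],[[-0.448,-0.625,0],74.7],[[-0.448,-0.625,0],74.7],[[-0.448,-0.625,0],74.7],[[-0.448,-0.625,0],74.7]]' --jaw 0.093 --squeeze 15

```text
t: 1.6
tool_pos: [0.4191, -0.1266, 0.2185]
orientation: [2.222, 2.221, 0.001]
force: [0.7, 0.7, 0.4]
opening: 0.0928
```

```bash
python3 - <<'E'
from h import *
s,p,R=tool();print(s["t"],p,R,s["q"])
E
```

```text
1.6 [ 0.4191 -0.1266  0.2185] [[ 0.0004  1.      0.0004]
 [ 1.     -0.0004  0.0001]
 [ 0.0001  0.0004 -1.    ]] [-0.4109 -0.3238  1.9135  0.0003  1.5516 -0.4104]
```

>>> send_rows --motion '[[[0,0,0],0],[[0,0,0],0],[[0,0,0],0]]'

```text
t: 1.98
tool_pos: [0.4188, -0.1232, 0.2187]
orientation: [2.219, 2.224, 0.0]
force: [1.1, 0.0, -0.0]
opening: 0.0932
```

```bash
python3 - <<'E'
from h import *
im=cam("top","t1")
for b in barrels(im): print(np.round(b,1), ray("top",b[0],b[1],.046))
crop(im,150,135,390,300,3.3,"c5")
E
```

```text
[360.5 254.5  47.5 344.  210.   38.   90. ] [ 0.3493 -0.3275  0.046 ]
[353.5 253.5  48.7 336.  208.   36.   92. ] [ 0.3521 -0.3075  0.046 ]
[330.4 213.2  32.9 299.  190.   65.   49. ] [ 0.4671 -0.2436  0.046 ]
[278.  244.5  60.  253.  190.   51.  110. ] [ 0.3767 -0.0916  0.046 ]
[270.  244.5  60.  245.  190.   51.  110. ] [ 0.3766 -0.0687  0.046 ]
```

View pics/c5.png

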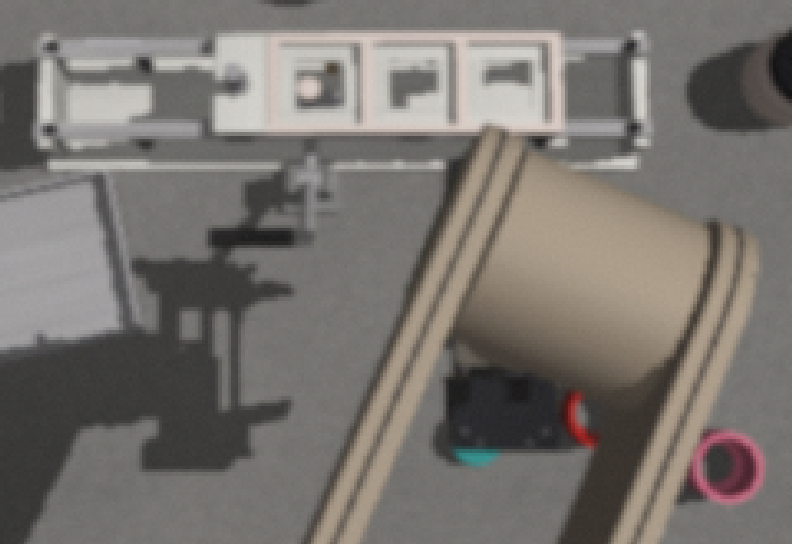

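>>> send_rows --motion '[[[-0.02,0.006,0],0],[[-0.02,0.006,0.05],0],[[-0.02,0.006,0.1],0],[[-0.02,0.006,0.13],0],[[-0.02,0.006,0.13],0]]'

```text
t: 2.65
tool_pos: [0.4231, -0.1438, 0.0863]
orientation: [-2.217, -2.219, 0.003]
force: [-0.3, 0.8, 0.2]
opening: 0.0926
```

```bash
python3 - <<'E'
from h import *
im=cam("scene","s2");crop(im,160,100,300,215,5.5,"c6")
print(tool()[1])
E
```

```text
[ 0.4245 -0.1444  0.0884]
```

View pics/c6.png

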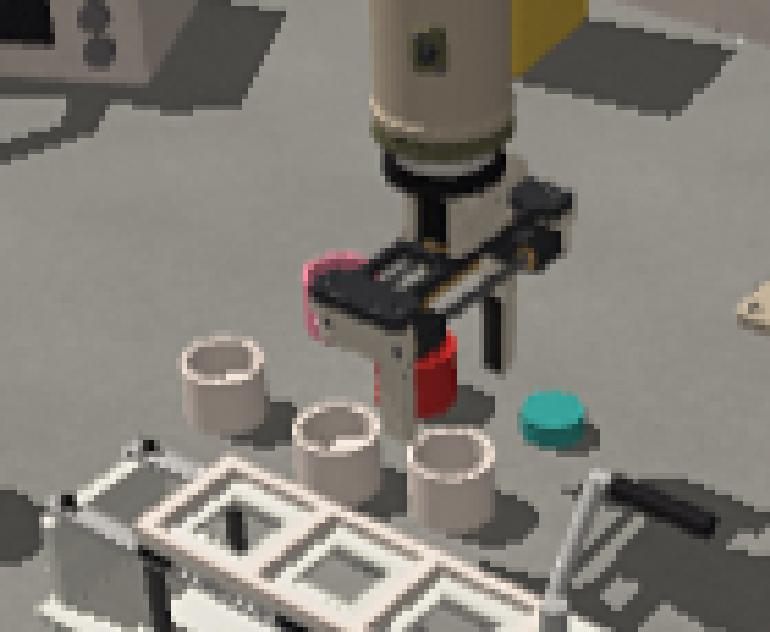

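>>> send_rows --motion '[[[0,0,0.04],0],[[0,0,0.071],0],[[0,0,0.071],0],[[0,0,0.071],0]]'

```text
t: 3.2
tool_pos: [0.4267, -0.1453, 0.02]
orientation: [2.219, 2.22, 0.002]
force: [0.4, 0.1, 0.6]
opening: 0.093
```

>>> send_rows --motion '[[[0,0,0],0],[[0,0,0],0],[[0,0,0],0],[[0,0,0],0],[[0,0,0],0]]' --jaw 0.05

```text
t: 3.82
tool_pos: [0.4251, -0.1445, 0.0179]
orientation: [2.221, 2.222, 0.0]
force: [-0.6, -0.3, 3.7]
opening: 0.0612
```

```bash
python3 - <<'E'
from h import *
im=cam("scene","s3");crop(im,160,100,300,215,5.5,"c6")
s,p,R=tool();print(p,s["opening"],s["force"])
E
```

```text
[ 0.4251 -0.1445  0.0179] 0.061115079485298804 [-1.7699 -0.1411  4.6549]
```

View pics/c6.png

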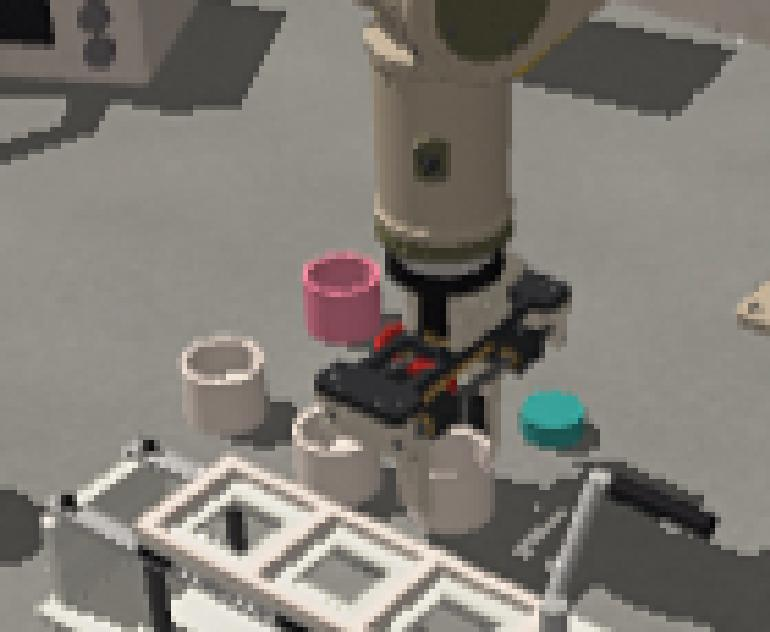

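>>> send_rows --motion '[[[0,0,-0.05],0],[[0,0,-0.1],0],[[0,0,-0.15],0],[[-0.005,0.05,-0.15],0],[[-0.01,0.1,-0.15],0],[[-0.0145,0.15,-0.15],0],[[-0.0145,0.187,-0.15],0],[[-0.0145,0.187,-0.15],0],[[-0.0145,0.187,-0.13],0],[[-0.0145,0.187,-0.115],0],[[-0.0145,0.187,-0.115],0]]'

```text
t: 5.25
tool_pos: [0.6096, -0.1584, 0.13]
orientation: [-2.219, -2.218, 0.003]
force: [-0.4, -0.1, -0.7]
opening: 0.0609
```

```bash
python3 - <<'E'
from h import *
im=cam("scene","s4");crop(im,160,100,300,215,5.5,"c6")
im=cam("top","t4");crop(im,205,135,345,240,5.5,"c7")
s,p,R=tool();print(p,s["opening"],s["force"])
E
```

```text
[ 0.6113 -0.1589  0.1325] 0.06121085033781773 [ 0.0163  0.6192 -0.0963]
```

View pics/c6.png

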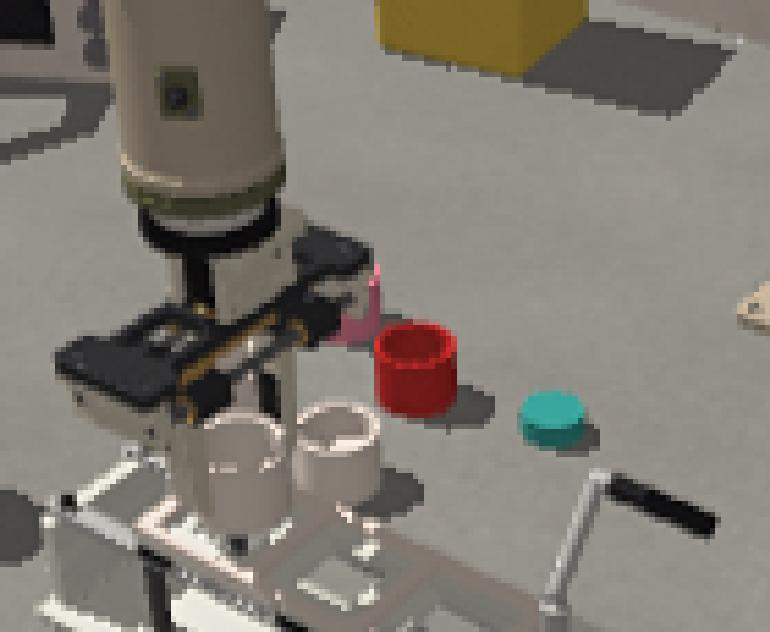

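View pics/c7.png

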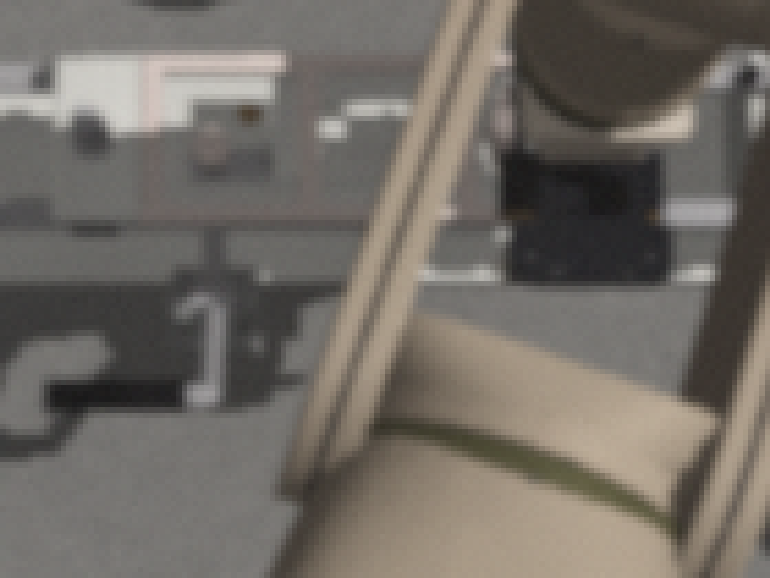

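```bash
python3 - <<'E'
from h import *
print(ray("scene",160+243/5.5-.5,100+441/5.5-.5,.1606))
E
```

```text
[ 0.6082 -0.1526  0.1606]
```

>>> send_rows --motion '[[[0,0,0.006],0],[[0,0,0.012],0],[[0,0,0.0155],0],[[0,0,0.0155],0],[[0,0,0.0155],0]]'

```text
t: 5.98
tool_pos: [0.612, -0.1589, 0.1173]
orientation: [2.221, 2.222, 0.0]
force: [0.4, -0.1, -0.9]
opening: 0.061
```

>>> send_rows --motion '[[[0,0,0],0],[[0,0,0],0],[[0,0,0],0],[[0,0,-0.05],0],[[0,0,-0.1],0],[[0,0,-0.1],0]]' --jaw 0.093

```text
t: 6.72
tool_pos: [0.6149, -0.1599, 0.2236]
orientation: [2.215, 2.215, 0.007]
force: [0.8, 0.2, 0.6]
opening: 0.093
```

```bash
python3 - <<'E'
from h import *
im=cam("scene","s5");crop(im,160,100,300,215,5.5,"c6")
s,p,R=tool();print(p,s["opening"],s["force"])
E
```

```text
[ 0.6136 -0.1594  0.2204] 0.0927974580391636 [-0.108   0.5658 -0.6362]
```

View pics/c6.png

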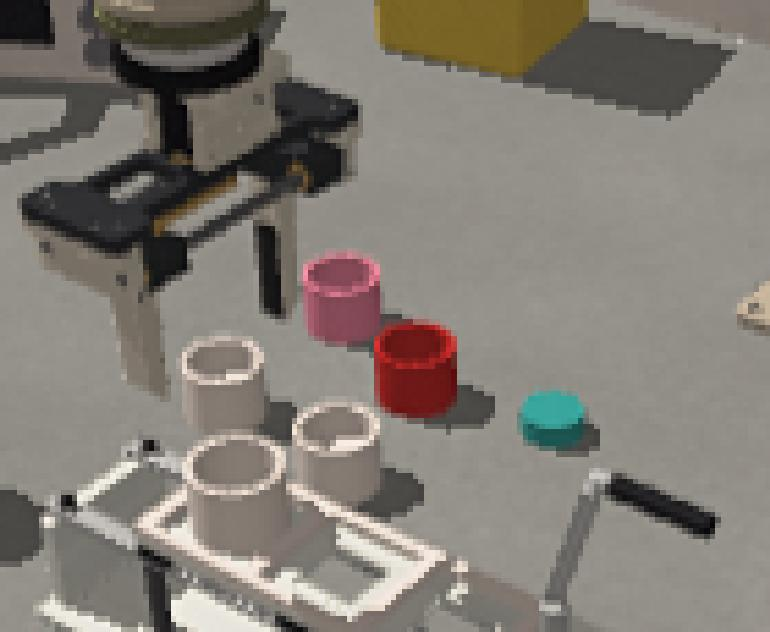

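>>> send_rows --motion '[[[-0.02,-0.05,0],0],[[-0.04,-0.1,0],0],[[-0.066,-0.1665,0],0],[[-0.066,-0.1665,0.03],0],[[-0.066,-0.1665,0.09],0],[[-0.066,-0.1665,0.14],0],[[-0.066,-0.1665,0.19],0],[[-0.066,-0.1665,0.203],0],[[-0.066,-0.1665,0.203],0],[[-0.066,-0.1665,0.203],0]]'

```text
t: 8.02
tool_pos: [0.447, -0.2259, 0.0163]
orientation: [2.219, 2.219, 0.001]
force: [1.0, -1.4, 0.3]
opening: 0.0928
```

```bash
python3 - <<'E'
from h import *
print(ray("scene",160+235/5.5-.5,100+465/5.5-.5,.144),ray("scene",160+337/5.5-.5,100+427/5.5-.5,.046))
im=cam("scene","s6");crop(im,160,100,300,215,5.5,"c6")
s,p,R=tool();print(p,s["opening"],s["force"])
E
```

```text
[ 0.6127 -0.1567  0.144 ] [ 0.4466 -0.2246  0.046 ]
[ 0.4472 -0.226   0.0165] 0.09280602381041908 [ 1.078  -0.2917  0.0786]
```

View pics/c6.png

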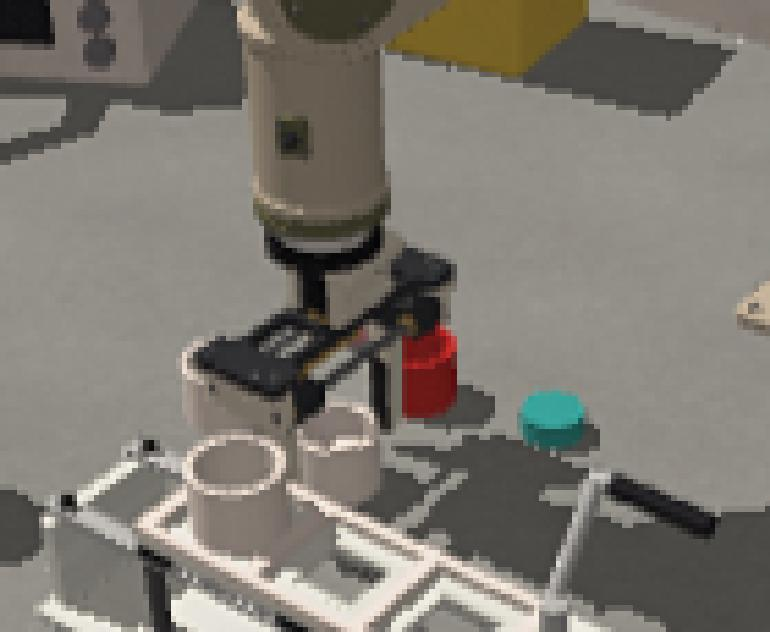

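>>> send_rows --motion '[[[0,0,0],0],[[0,0,0],0],[[0,0,0],0],[[0,0,0],0],[[0,0,-0.05],0],[[0,0,-0.1],0],[[0,0,-0.16],0],[[0.03,0.03,-0.165],0],[[0.075,0.075,-0.165],0],[[0.12,0.12,-0.165],0],[[0.1465,0.165,-0.165],0],[[0.1465,0.165,-0.165],0]]' --jaw 0.05

```text
t: 9.57
tool_pos: [0.6118, -0.0755, 0.1771]
orientation: [-2.215, -2.224, 0.001]
force: [-0.8, -0.2, -0.6]
opening: 0.0581
```

```bash
python3 - <<'E'
from h import *
im=cam("scene","s7");crop(im,160,100,300,215,5.5,"c6")
s,p,R=tool();print(p,s["opening"],s["force"])
E
```

```text
[ 0.6106 -0.077   0.1775] 0.0584907997352867 [-0.2557 -0.0754 -1.3707]
```

View pics/c6.png

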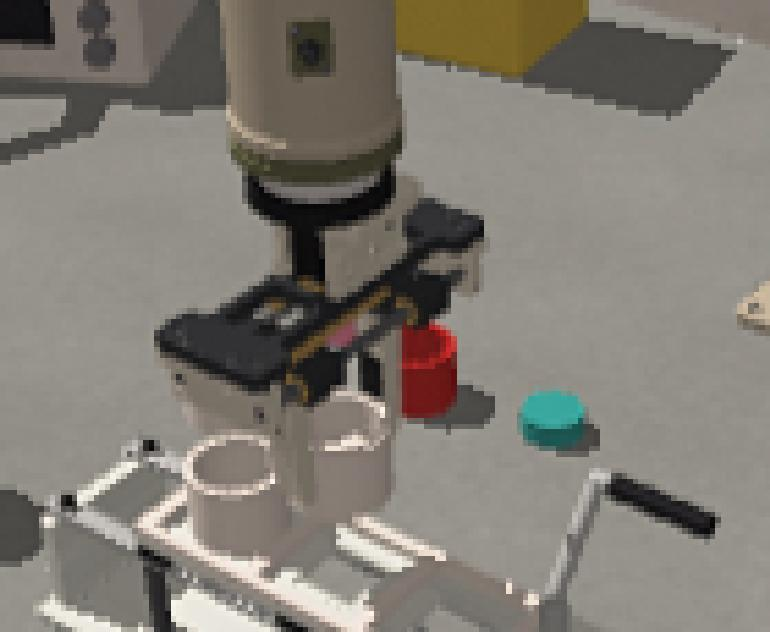

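```bash
python3 - <<'E'
from h import *
im=cv2.imread("pics/s7.png");crop(im,205,160,245,200,14,"c8")
for u in(345,348):print(ray("scene",160+u/5.5-.5,100+419/5.5-.5,.207))
E
```

```text
[ 0.6048 -0.0752  0.207 ]
[ 0.6039 -0.0738  0.207 ]
```

View pics/c8.png

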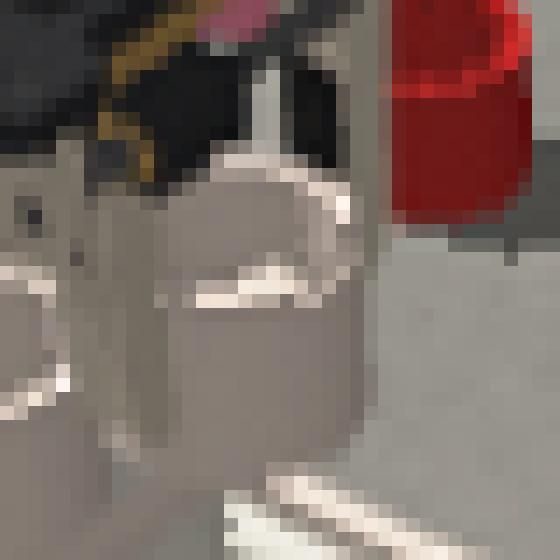

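>>> send_rows --motion '[[[0,0,0],0],[[0,0,0],0]]' --squeeze 20

```text
t: 9.88
tool_pos: [0.6098, -0.0794, 0.1795]
orientation: [2.222, 2.22, 0.0]
force: [0.7, -0.0, -1.2]
opening: 0.0586
```

```bash
python3 - <<'E'
from h import *
im=cam("scene","s8");crop(im,195,155,255,215,12,"c8")
im=cam("top","t8");crop(im,205,100,345,205,5.5,"c9")
s,p,R=tool();print(p,s["opening"],s["force"],s["wrist_torque"])
E
```

```text
[ 0.61   -0.0793  0.1797] 0.05851875847070311 [ 0.144   0.6625 -1.7905] [-0.0913  0.0144 -0.0377]
```

View pics/c8.png

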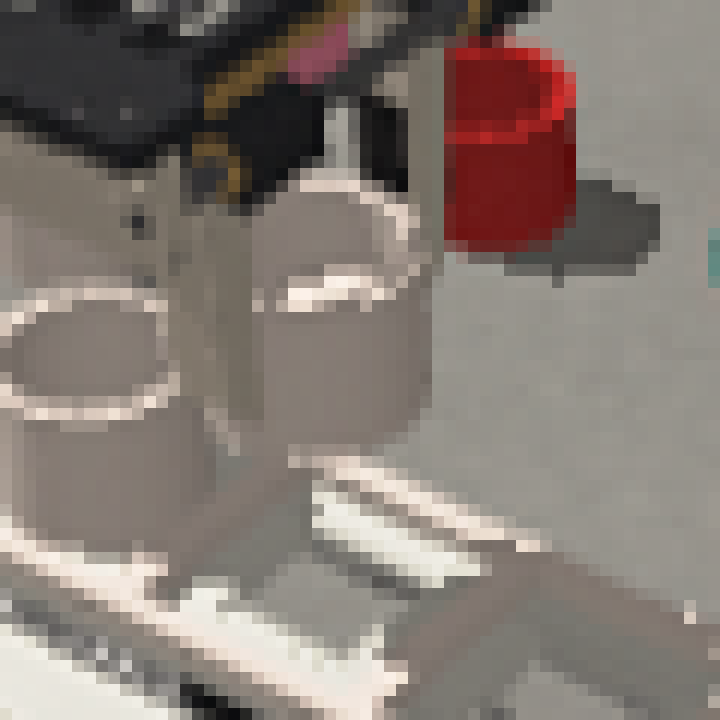

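View pics/c9.png

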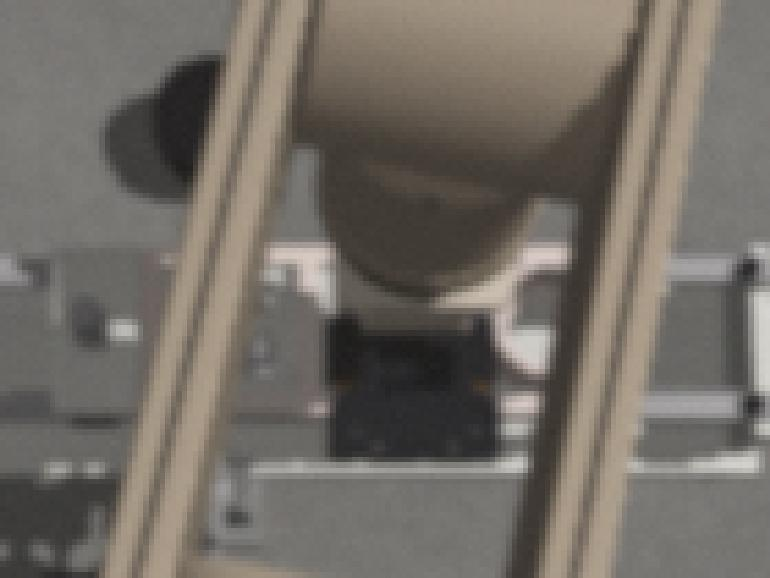

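```bash
python3 - <<'E'
from h import *
c=ray("scene",220.7,174.5,.209);print(c)
for dx,dy in((.03,0),(-.03,0),(0,.03),(0,-.03)):
    for z in(.163,.209):
        q=proj("scene",np.array([.610+dx,-.079+dy,z]));print(dx,dy,z,(q-[194.5,154.5])*12)
for z in (.163,.209):
  a=np.linspace(0,6.28,100);P=np.array([proj("scene",np.array([.61+.03*np.cos(t),-.079+.03*np.sin(t),z])) for t in a]);P=(P-[194.5,154.5])*12;print(z,P.min(0),P.max(0))
E
```

```text
[ 0.6049 -0.081   0.209 ]
0.03 0 0.163 [241.4615 454.8947]
0.03 0 0.209 [229.4023 309.0519]
-0.03 0 0.163 [390.5771 340.9306]
-0.03 0 0.209 [382.862  197.1945]
0 0.03 0.163 [407.5973 438.9369]
0 0.03 0.209 [400.1063 293.4363]
0 -0.03 0.163 [229.2109 355.9273]
0 -0.03 0.209 [217.1895 211.8431]
0.163 [200.8965 327.9394] [433.3256 468.9296]
0.209 [187.9299 184.4233] [426.6226 322.8772]
```

>>> send_rows --motion '[[[0,0.002,0.03],0],[[0,0.002,0.05],0],[[0,0.002,0.055],0],[[0,0.002,0.06],0],[[0,0.002,0.063],0],[[0,0.002,0.063],0],[[0,0.002,0.063],0]]'

```text
t: 10.85
tool_pos: [0.6128, -0.0784, 0.1167]
orientation: [2.221, 2.221, 0.001]
force: [-0.8, 0.5, -0.5]
opening: 0.0584
```

```bash
python3 - <<'E'
from h import *
im=cam("scene","s9");crop(im,160,100,300,215,5.5,"c6")
s,p,R=tool();print(p,s["opening"],s["force"],s["wrist_torque"])
E
```

```text
[ 0.6127 -0.0784  0.1167] 0.05848258719946495 [ 0.2439 -0.7209 -0.9408] [-0.0784  0.0855 -0.0248]
```

View pics/c6.png

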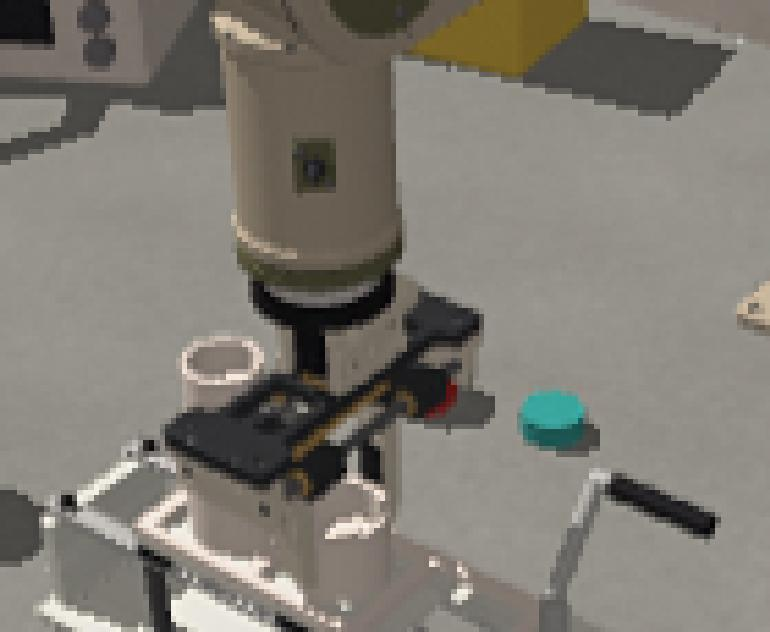

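>>> send_rows --motion '[[[0,0,0.0015],0],[[0,0,0.0015],0]]'

```text
t: 11.15
tool_pos: [0.6124, -0.0784, 0.1145]
orientation: [-2.221, -2.222, 0.0]
force: [0.1, -0.1, -1.4]
opening: 0.0585
```

>>> send_rows --motion '[[[0,0,0],0],[[0,0,0],0],[[0,0,0],0],[[0,0,-0.05],0],[[0,0,-0.1],0],[[-0.03,-0.1,-0.1],0],[[-0.1,-0.15,-0.1],0],[[-0.1,-0.15,-0.1],0]]' --jaw 0.093

```text
t: 12.15
tool_pos: [0.4611, -0.1791, 0.215]
orientation: [2.219, 2.222, 0.0]
force: [0.7, -1.1, 0.6]
opening: 0.0929
```

```bash
python3 - <<'E'
from h import *
im=cam("scene","s10");crop(im,160,100,300,215,5.5,"c6")
im=cam("top","t10");crop(im,150,100,390,280,3.3,"c9")
s,p,R=tool();print(p,s["opening"],s["force"],s["wrist_torque"])
E
```

```text
[ 0.4593 -0.1816  0.2148] 0.09314715270831658 [0.58   0.7331 0.1335] [-0.0775 -0.0039 -0.0694]
```

View pics/c6.png

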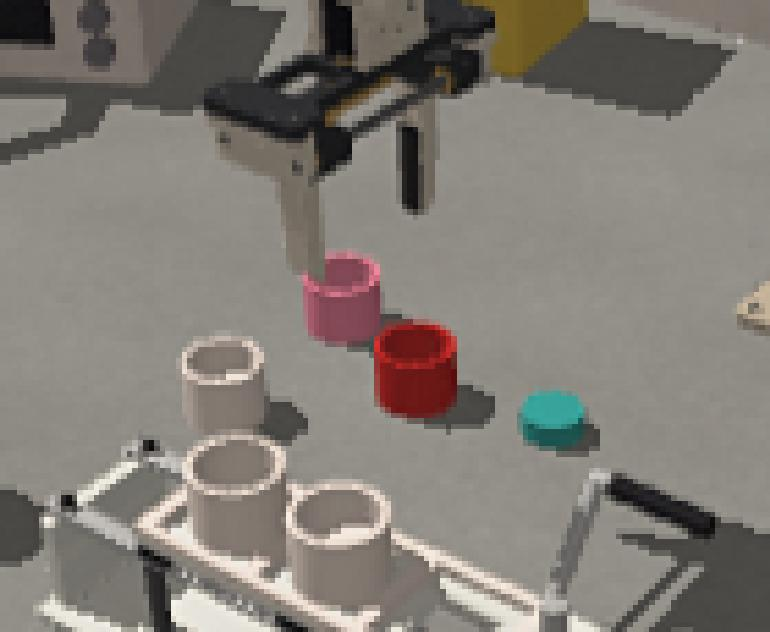

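View pics/c9.png

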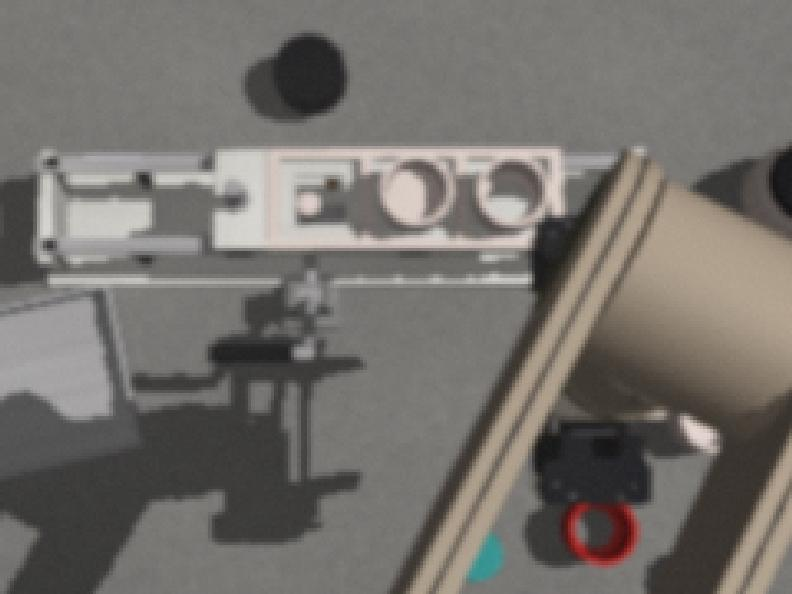

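>>> send_rows --motion '[[[-0.06,-0.014,0],0],[[-0.12,-0.028,0],0],[[-0.163,-0.028,0.02],0],[[-0.163,-0.028,0.07],0],[[-0.163,-0.028,0.12],0],[[-0.163,-0.028,0.17],0],[[-0.163,-0.028,0.197],0],[[-0.163,-0.028,0.197],0],[[-0.163,-0.028,0.197],0]]'

```text
t: 13.38
tool_pos: [0.4356, -0.342, 0.0192]
orientation: [2.22, 2.221, 0.0]
force: [0.5, -0.3, 0.5]
opening: 0.0932
```

>>> send_rows --motion '[[[0,0,0],0],[[0,0,0],0],[[0,0,0],0],[[0,0,0],0],[[0,0,0],0]]' --jaw 0.05 --squeeze 15

```text
t: 14.0
tool_pos: [0.4344, -0.3417, 0.0181]
orientation: [2.221, 2.221, -0.0]
force: [-3.4, 0.3, 5.9]
opening: 0.0606
```

```bash
python3 - <<'E'
from h import *
im=cam("scene","s11");crop(im,140,90,280,205,5.5,"c6")
im=cam("top","t11");crop(im,150,100,410,280,3,"c9")
s,p,R=tool();print(p,s["opening"],s["force"],s["wrist_torque"])
E
```

```text
[ 0.4344 -0.3416  0.0181] 0.060869700341513545 [-2.4018  0.6501  5.2756] [ 0.0196  0.7205 -0.0599]
```

View pics/c6.png

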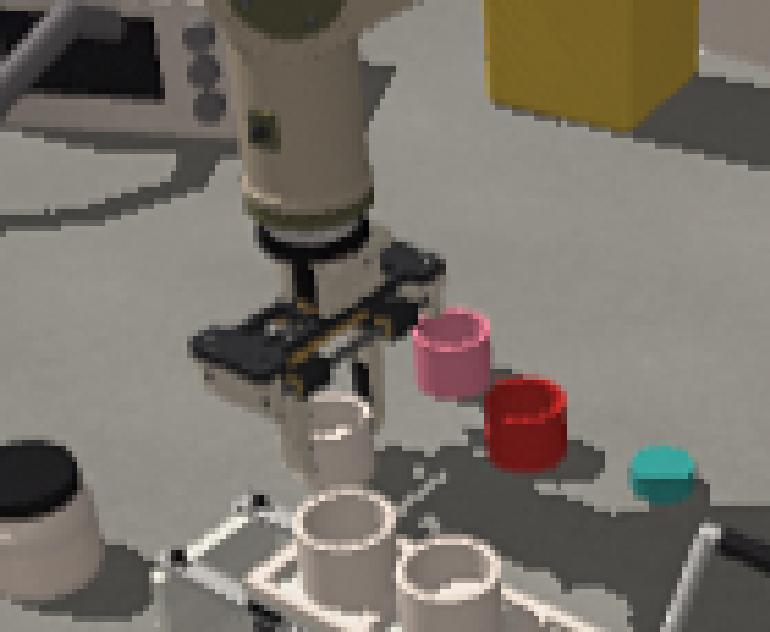

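View pics/c9.png

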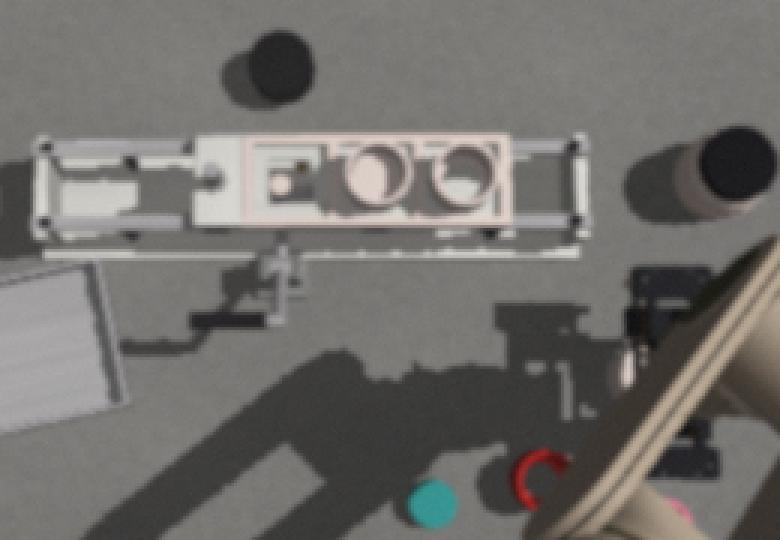

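>>> send_rows --motion '[[[0,0,-0.05],0],[[0,0,-0.1],0],[[0,0,-0.15],0],[[0,0,-0.185],0],[[0.05,0.025,-0.185],0],[[0.1,0.05,-0.185],0],[[0.15,0.075,-0.185],0],[[0.2,0.1,-0.185],0],[[0.25,0.125,-0.185],0],[[0.3,0.15,-0.185],0],[[0.3455,0.1775,-0.185],0],[[0.3455,0.1775,-0.185],0]]'

```text
t: 15.6
tool_pos: [0.6127, 0.0079, 0.2016]
orientation: [-2.215, -2.226, -0.0]
force: [-1.1, -0.1, -1.0]
opening: 0.0611
```

>>> send_rows --motion '[[[0,0,0],0],[[0,0,0],0]]'

```text
t: 15.85
tool_pos: [0.6115, 0.003, 0.2025]
orientation: [-2.223, -2.22, 0.001]
force: [1.1, 1.0, -2.1]
opening: 0.0608
```

```bash
python3 - <<'E'
from h import *
im=cam("scene","s12");crop(im,180,100,320,215,5.5,"c6")
s,p,R=tool();print(p,s["opening"],s["force"],s["wrist_torque"])
z=p[2]-.0181
for zz in(z,z+.046):
  a=np.linspace(0,6.28,100);P=np.array([proj("scene",np.array([p[0]+.03*np.cos(t),p[1]-.0035+.03*np.sin(t),zz])) for t in a]);P=(P-[179.5,99.5])*5.5;print(zz,P.min(0),P.max(0))
E
```

```text
[0.6115 0.0029 0.2026] 0.06074465160654688 [ 0.0652  0.1957 -1.0149] [-0.0347  0.0664  0.0109]
0.1844962397388579 [280.1031 472.6691] [391.397  541.3095]
0.2304962397388579 [276.8465 404.3181] [391.2691 471.7334]
```

View pics/c6.png

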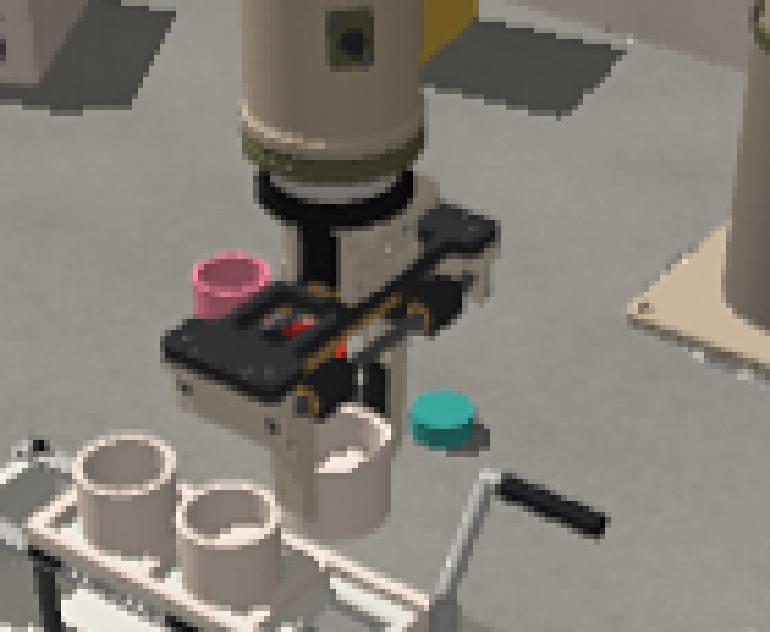

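>>> send_rows --motion '[[[0,0,0.03],0],[[0,0,0.055],0],[[0,0,0.07],0],[[0,0,0.075],0],[[0,0,0.08],0],[[0,0,0.0855],0],[[0,0,0.0855],0],[[0,0,0.0855],0]]'

```text
t: 16.9
tool_pos: [0.6121, 0.0042, 0.1175]
orientation: [2.221, 2.222, 0.0]
force: [0.4, -0.4, -1.5]
opening: 0.0607
```

```bash
python3 - <<'E'
from h import *
im=cam("scene","s13");crop(im,180,100,320,215,5.5,"c6")
s,p,R=tool();print(p,s["opening"],s["force"],s["wrist_torque"])
E
```

```text
[0.6122 0.0042 0.1176] 0.060849678054015595 [-0.8795 -0.6469 -1.0649] [-0.0594  0.03   -0.025 ]
```

View pics/c6.png

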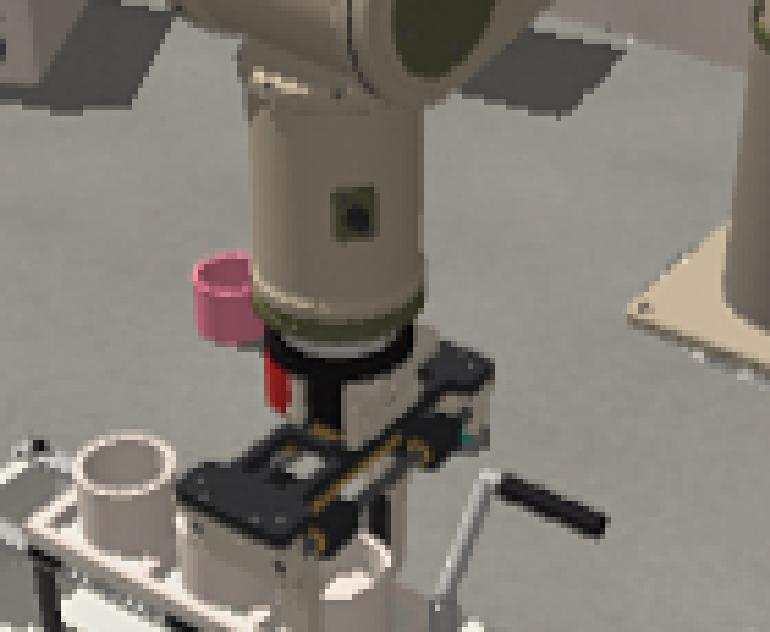

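>>> send_rows --motion '[[[0,0,0.001],0],[[0,0,0.001],0],[[0,0,0.001],0],[[0,0,-0.05],0],[[0,0,-0.1],0],[[0.06,0,-0.105],0],[[0.12,-0.06,-0.105],0],[[0.18,-0.1,-0.105],0],[[0.2,-0.1,-0.105],0],[[0.2,-0.1,-0.105],0],[[0.2,-0.1,-0.105],0]]' --jaw 0.093

```text
t: 18.32
tool_pos: [0.5121, 0.2038, 0.2223]
orientation: [2.22, 2.222, 0.0]
force: [-0.5, -1.0, 0.1]
opening: 0.093
```

```bash
python3 - <<'E'
from h import *
im=cam("scene","s14");crop(im,160,140,300,255,5.5,"c6")
im=cam("top","t14");crop(im,205,135,325,215,6.6,"c9")
s,p,R=tool();print(p,s["opening"],s["force"],s["wrist_torque"])
E
```

```text
[0.5125 0.203  0.2221] 0.09326004894583897 [ 0.0676 -0.1439  0.6517] [-0.0702  0.0589 -0.0029]
```

View pics/c6.png

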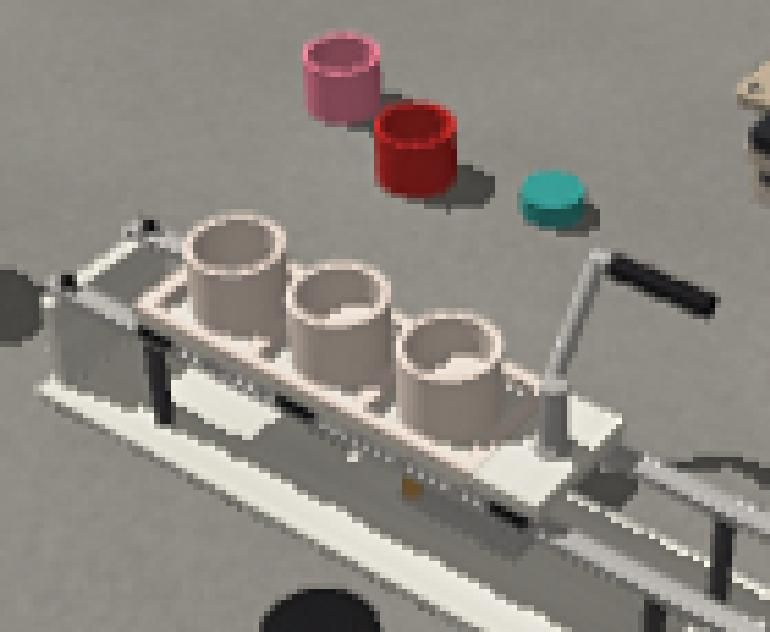

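View pics/c9.png

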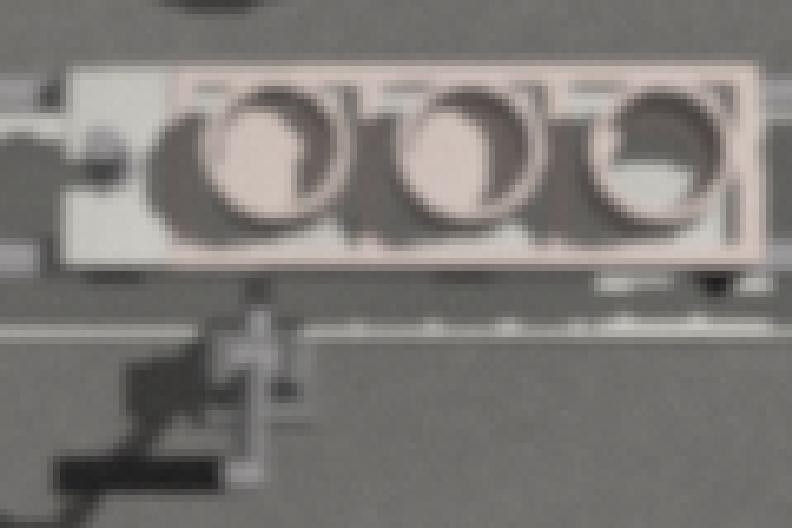

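>>> send_rows --motion '[[[-0.05,0.05,0],0],[[-0.1,0.0995,0],0],[[-0.133,0.0995,0],0],[[-0.133,0.0995,0.03],0],[[-0.133,0.0995,0.08],0],[[-0.133,0.0995,0.1],0],[[-0.133,0.0995,0.1],0],[[-0.133,0.0995,0.1],0]]'

```text
t: 19.42
tool_pos: [0.6128, 0.071, 0.1244]
orientation: [2.22, 2.22, 0.003]
force: [0.2, 0.2, 0.4]
opening: 0.0933
```

```bash
python3 - <<'E'
from h import *
im=cam("scene","s15");crop(im,180,120,320,235,5.5,"c6")
s,p,R=tool();print(p,s["opening"],s["force"],s["wrist_torque"])
for u in(277,471,660): print(ray("top",205+u/6.6-.5,135+155/6.6-.5,.144))
E
```

```text
[0.613  0.0712 0.1247] 0.093053388403781 [ 0.3452 -0.535   0.6018] [-0.0347  0.0394  0.0096]
[ 0.6075 -0.0013  0.144 ]
[ 0.608  -0.0804  0.144 ]
[ 0.6084 -0.1575  0.144 ]
```

View pics/c6.png

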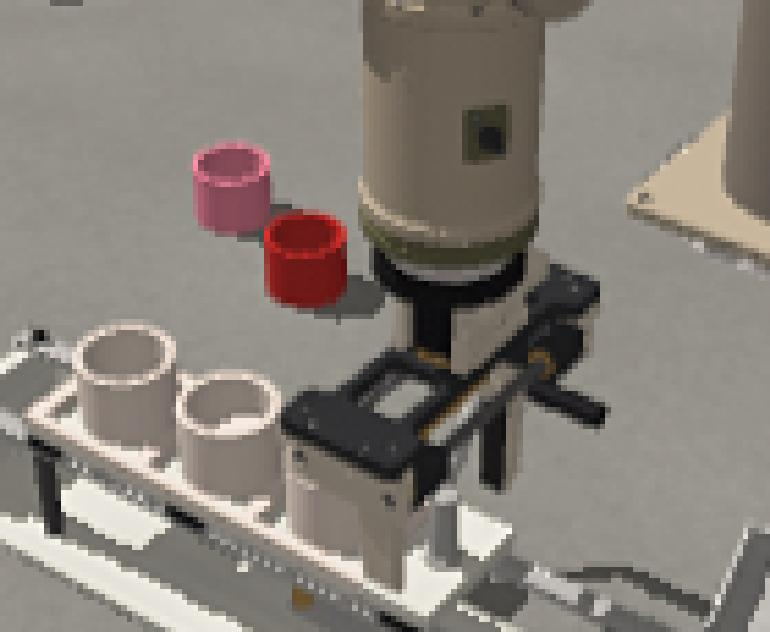

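>>> send_rows --motion '[[[0,0,0.002],0],[[0,0,0.002],0],[[0,0,0.002],0],[[0,0,0.002],0],[[0,0,0.002],0],[[0,0,0.002],0],[[0,0,0.002],0],[[0,0,0.002],0]]' --jaw 0.01 --squeeze 25

```text
t: 20.48
tool_pos: [0.6114, 0.0711, 0.1201]
orientation: [-2.221, -2.222, -0.0]
force: [-0.8, 0.7, -0.4]
opening: 0.0174
```

```bash
python3 - <<'E'
from h import *
s,p,R=tool();print(p,s["opening"],s["force"],s["wrist_torque"])
E
```

```text
[0.6114 0.0711 0.1201] 0.0174404140938123 [-0.7635  0.7176 -0.3688] [-0.0623  0.077   0.0234]
```

>>> send_rows --motion '[[[0.002,0,0],0],[[0.004,0,0],0],[[0.005,0,0],0],[[0.005,0,0],0]]'

```text
t: 20.98
tool_pos: [0.6115, 0.0756, 0.1201]
orientation: [2.221, 2.221, -0.001]
force: [1.3, -3.3, 0.6]
opening: 0.0153
```

>>> send_rows --motion '[[[0.001,0,0],0],[[0.002,0,0],0],[[0.003,0,0],0],[[0.003,0,0],0]]'

```text
t: 21.48
tool_pos: [0.6114, 0.08, 0.1202]
orientation: [-2.22, -2.222, -0.001]
force: [2.6, 3.4, -1.9]
opening: 0.0158
```

>>> send_rows --motion '[[[0.001,0,0],0],[[0.002,0,0],0],[[0.002,0,0],0]]'

```text
t: 21.85
tool_pos: [0.6114, 0.0813, 0.1201]
orientation: [-2.221, -2.222, -0.0]
force: [2.1, 1.4, -0.5]
opening: 0.0156
```

>>> send_rows --motion '[[[0,0,0],0],[[0,0,0],0],[[0,0,0],0],[[0,0,-0.05],0],[[0,0,-0.1],0],[[0.06,-0.05,-0.11],0],[[0.1,-0.1,-0.11],0],[[0.1,-0.14,-0.11],0],[[0.1,-0.14,-0.11],0]]' --jaw 0.06

```text
t: 22.98
tool_pos: [0.4681, 0.1821, 0.2297]
orientation: [-2.217, -2.224, 0.002]
force: [0.1, -0.2, 0.5]
opening: 0.0597
```

```bash
python3 - <<'E'
from h import *
im=cam("top","t16");crop(im,205,135,325,215,6.6,"c9")
im=cam("scene","s16");crop(im,160,140,300,255,5.5,"c6")
s,p,R=tool();print(p,s["opening"],s["force"],s["wrist_torque"])
E
```

```text
[0.4715 0.1812 0.2307] 0.06035085825372681 [0.3931 0.427  0.051 ] [-0.0331  0.0445 -0.0047]
```

View pics/c9.png

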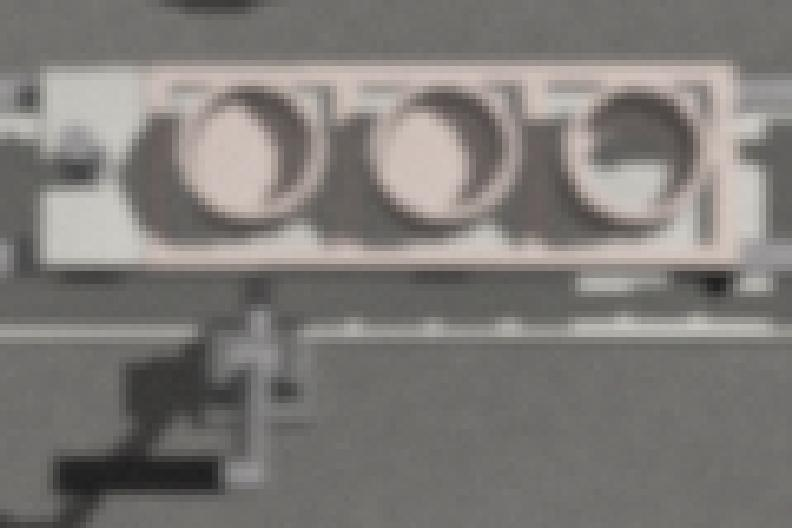

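View pics/c6.png

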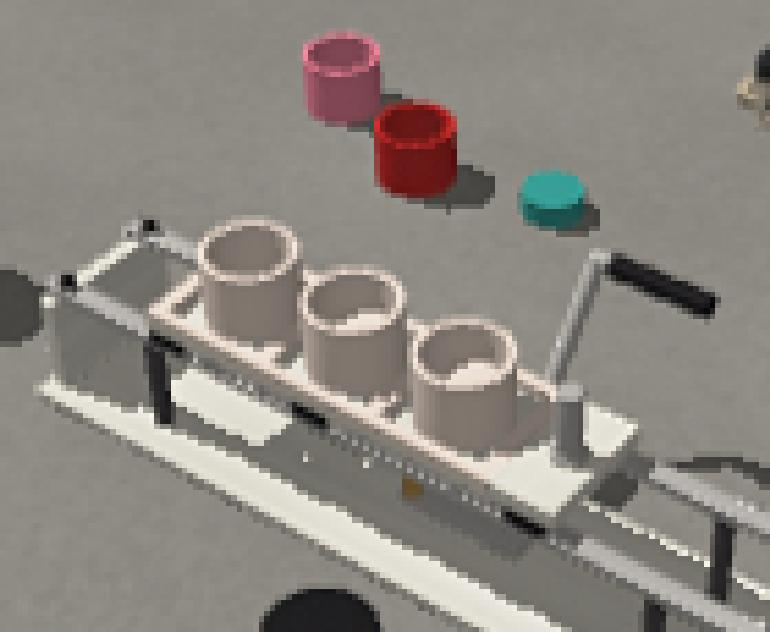

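>>> send_rows --motion '[[[-0.06,0.0065,0],0],[[-0.127,0.0065,0],0],[[-0.127,0.0065,0],0],[[-0.127,0.0065,0.04],0],[[-0.127,0.0065,0.08],0],[[-0.127,0.0065,0.12],0],[[-0.127,0.0065,0.124],0],[[-0.127,0.0065,0.124],0],[[-0.127,0.0065,0.124],0]]'

```text
t: 24.2
tool_pos: [0.4797, 0.0542, 0.1084]
orientation: [2.219, 2.22, 0.004]
force: [-0.0, -0.7, 1.3]
opening: 0.06
```

```bash
python3 - <<'E'
from h import *
im=cam("scene","s17");crop(im,200,120,340,235,5.5,"c6")
s,p,R=tool();print(p,s["opening"],s["force"],s["wrist_torque"])
E
```

```text
[0.4795 0.0542 0.1082] 0.059921626491152055 [0.3465 0.7344 0.1048] [-0.0874  0.042   0.0063]
```

View pics/c6.png

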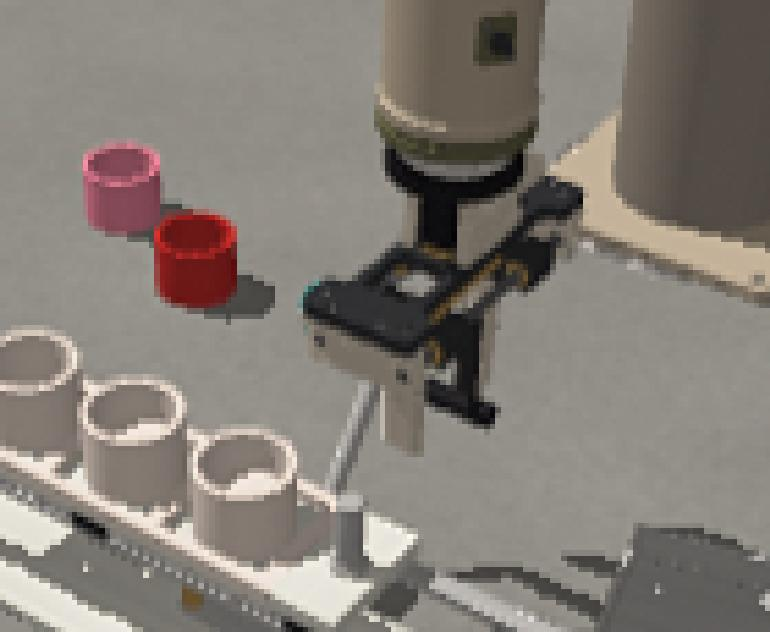

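Straddling the bar. Close gently, then follow the arc down.

>>> send_rows --motion '[[[0,0,0],0],[[0,0,0],0],[[0,0,0],0],[[0,0,0],0],[[0,0,0],0]]' --jaw 0.005 --squeeze 20

```text
t: 24.88
tool_pos: [0.4783, 0.0541, 0.1061]
orientation: [2.221, 2.221, 0.001]
force: [2.1, 0.3, -7.8]
opening: 0.0159
```

```bash
python3 - <<'E'
from h import *
s,p,R=tool();print(p,s["opening"],s["force"],s["wrist_torque"])
E
```

```text
[0.4783 0.0541 0.1061] 0.01585747104105373 [ 2.1367  0.2659 -7.8481] [ 0.0605 -0.1648  0.0104]
```

>>> send_rows --motion '[[[0,-0.0055,0.0042],0],[[0,-0.0108,0.0089],0],[[0,-0.0157,0.0139],0],[[0,-0.0202,0.0192],0],[[0,-0.0244,0.0249],0],[[0,-0.0281,0.0308],0]]'

```text
t: 25.62
tool_pos: [0.4527, 0.0541, 0.0774]
orientation: [2.218, 2.218, 0.008]
force: [6.2, 0.2, 4.6]
opening: 0.0152
```

```bash
python3 - <<'E'
from h import *
im=cam("scene","s18");crop(im,200,120,340,235,5.5,"c6")
s,p,R=tool();print(p,s["opening"],s["force"],s["wrist_torque"])
E
```

```text
[0.4521 0.0541 0.0764] 0.015276666015369648 [7.6782 0.0088 0.773 ] [-0.0076 -1.5146  0.052 ]
```

View pics/c6.png

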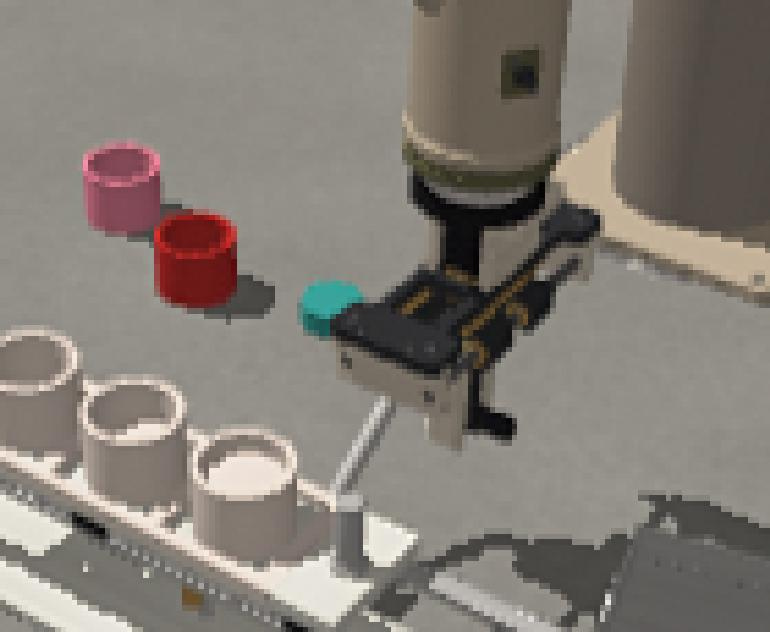

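>>> send_rows --motion '[[[0,-0.0033,0.0062],0],[[0,-0.0062,0.0125],0],[[0,-0.0087,0.0191],0],[[0,-0.0106,0.0258],0],[[0,-0.0121,0.0326],0],[[0,-0.013,0.0375],0],[[0,-0.013,0.0395],0],[[0,-0.013,0.041],0],[[0,-0.013,0.041],0]]'

```text
t: 26.8
tool_pos: [0.4379, 0.054, 0.0352]
orientation: [2.22, 2.221, 0.002]
force: [1.0, -0.3, 4.4]
opening: 0.0154
```

```bash
python3 - <<'E'
from h import *
im=cam("scene","s19");crop(im,200,120,340,235,5.5,"c6")
s,p,R=tool();print(p,s["opening"],s["force"],s["wrist_torque"])
E
```

```text
[0.4379 0.054  0.0352] 0.01549979230764799 [ 0.6352 -0.8627  5.471 ] [-0.1669 -0.2728  0.081 ]
```

View pics/c6.png

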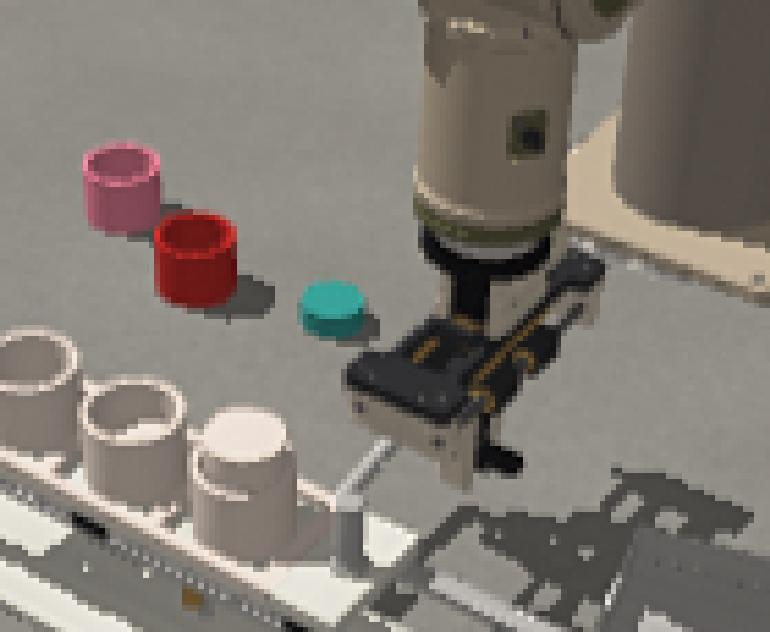

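>>> send_rows --motion '[[[0,0,0.002],0],[[0,0,0.004],0],[[0,0,0.004],0]]'

```text
t: 27.22
tool_pos: [0.4375, 0.0541, 0.0317]
orientation: [2.22, 2.221, 0.001]
force: [-4.5, -0.3, 14.3]
opening: 0.0155
```

```bash
python3 - <<'E'
from h import *
im=cam("scene","s20");crop(im,225,185,275,230,14,"c6")
s,p,R=tool();print(p,s["opening"],s["force"],s["wrist_torque"])
E
```

```text
[0.4375 0.0541 0.0317] 0.015203641482564091 [-4.6992 -0.7749 13.5899] [-0.1569  0.8141  0.0538]
```

View pics/c6.png

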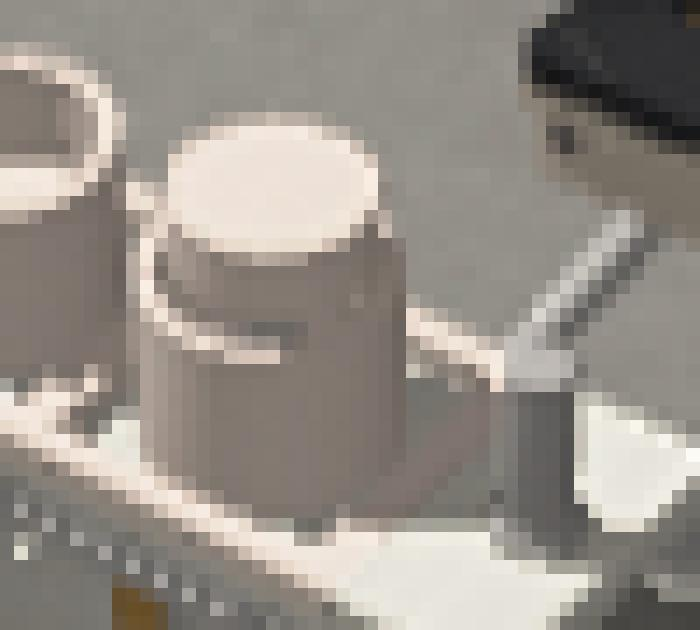

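>>> send_rows --motion '[[[0,0,-0.001],0],[[0,0,-0.001],0],[[0,0,-0.001],0],[[0,0,-0.05],0],[[0,0,-0.1],0],[[0,0,-0.15],0],[[0,0,-0.2],0],[[0,0,-0.2],0]]' --jaw 0.08

```text
t: 28.28
tool_pos: [0.4393, 0.0541, 0.235]
orientation: [2.217, 2.218, 0.009]
force: [0.8, -0.1, -1.1]
opening: 0.0798
```

```bash
python3 - <<'E'
from h import *
im=cam("scene","s21");crop(im,200,120,340,235,5.5,"c6")
im=cam("top","t21");crop(im,205,135,325,215,6.6,"c9")
s,p,R=tool();print(p,s["opening"],s["force"],s["wrist_torque"])
print(ray("scene",225+273/14-.5,185+187/14-.5,.168))
E
```

```text
[0.437  0.0541 0.2303] 0.07989586721306115 [-0.0631  0.1713 -1.1747] [-0.1251  0.0848  0.0235]
[0.6132 0.0131 0.168 ]
```

View pics/c6.png

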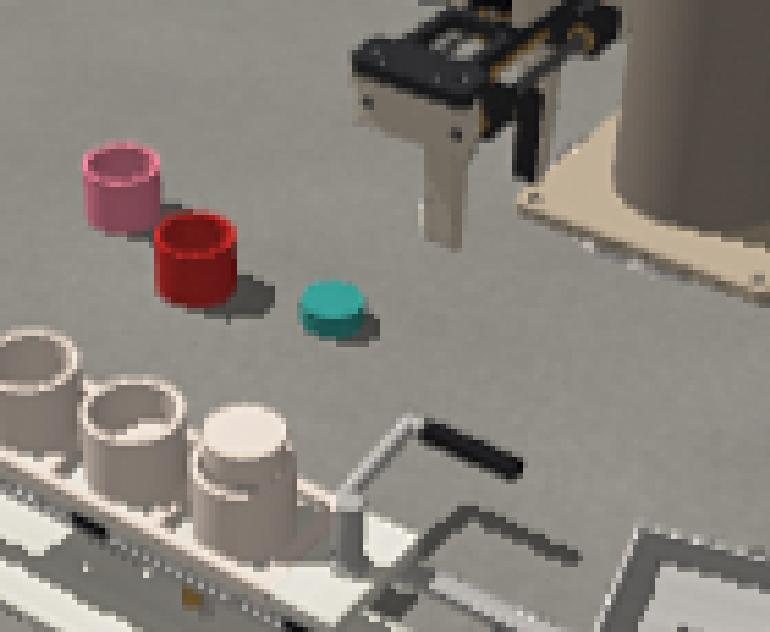

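View pics/c9.png

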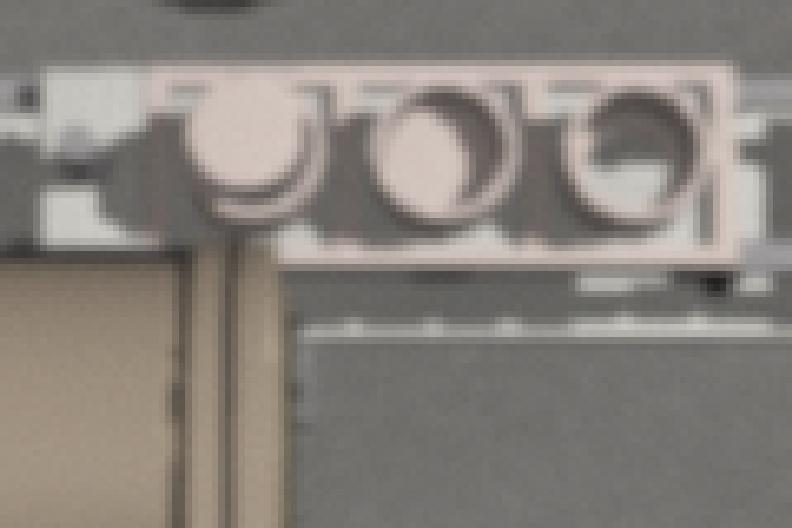

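```bash
python3 - <<'E'
from h import *
print(ray("top",241.9,154.5,.168))
# dish corners refined from scene & top
im=cv2.imread("pics/top0.png");crop(im,95,180,200,260,7,"c9")
E
```

```text
[0.6116 0.0103 0.168 ]
```

View pics/c9.png

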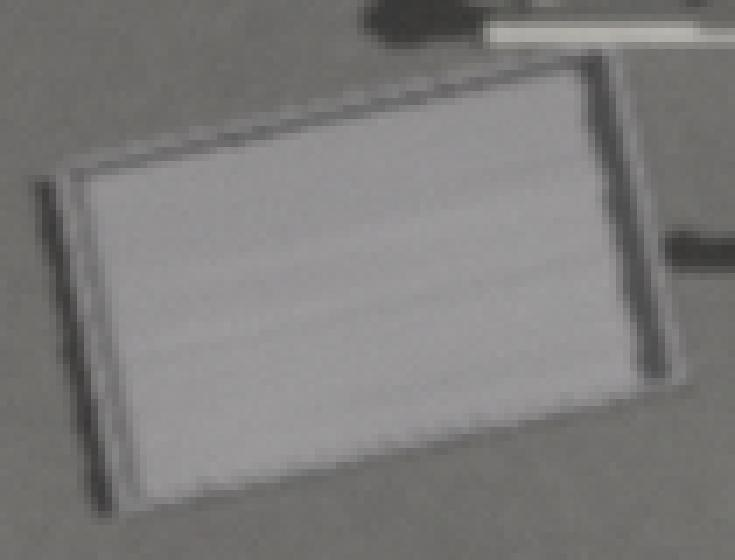

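>>> send_rows --motion '[[[-0.015,0.06,0],0],[[-0.03,0.12,0],0],[[-0.043,0.175,0],0],[[-0.043,0.175,0],0],[[-0.043,0.175,0.04],0],[[-0.043,0.175,0.07],0],[[-0.043,0.175,0.081],0],[[-0.043,0.175,0.081],0],[[-0.043,0.175,0.081],0]]'

```text
t: 29.5
tool_pos: [0.6125, 0.0112, 0.1511]
orientation: [2.22, 2.221, 0.002]
force: [-0.5, 0.7, 0.8]
opening: 0.0801
```

```bash
python3 - <<'E'
from h import *
im=cam("scene","s22");crop(im,200,120,340,235,5.5,"c6")
s,p,R=tool();print(p,s["opening"],s["force"],s["wrist_torque"])
E
```

```text
[0.6127 0.0111 0.1513] 0.07993607749791347 [ 0.0511 -0.3386  0.8631] [-0.0784  0.0605 -0.0028]
```

View pics/c6.png

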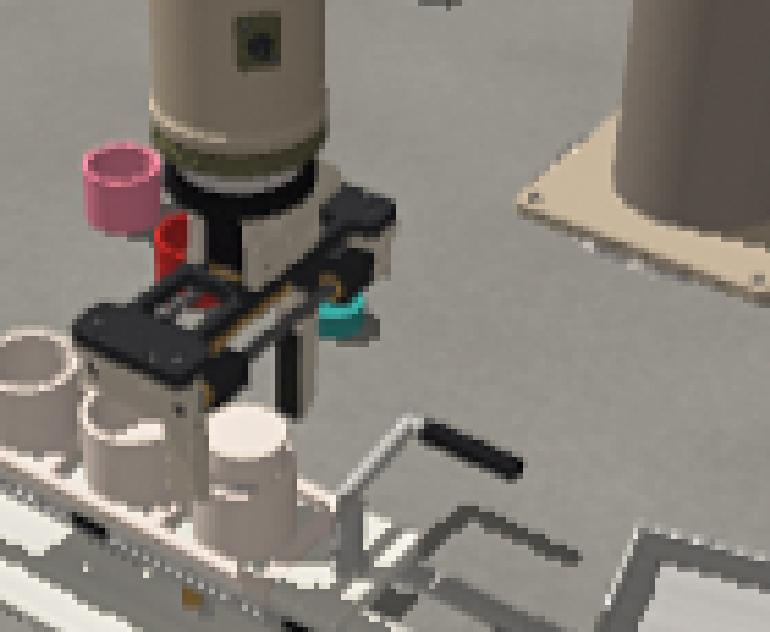

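>>> send_rows --motion '[[[0,0,0.0035],0],[[0,0,0.0035],0],[[0,0,0.0035],0],[[0,0,0.0035],0],[[0,0,0.0035],0],[[0,0,0.0035],0],[[0,0,0.0035],0]]' --jaw 0.035 --squeeze 15

```text
t: 30.42
tool_pos: [0.6119, 0.0111, 0.1459]
orientation: [2.221, 2.222, 0.0]
force: [-0.4, 0.3, 0.4]
opening: 0.0464
```

>>> send_rows --motion '[[[0,0,-0.01],0],[[0,0,-0.03],0],[[0,0,-0.07],0],[[0,0,-0.1],0],[[0,0,-0.1],0]]'

```text
t: 31.05
tool_pos: [0.614, 0.011, 0.2513]
orientation: [2.217, 2.218, 0.008]
force: [-0.3, 0.7, -1.1]
opening: 0.0466
```

```bash
python3 - <<'E'
from h import *
im=cam("scene","s23");crop(im,200,100,340,215,5.5,"c6")
im=cam("top","t23");crop(im,95,135,255,260,4.8,"c9")
s,p,R=tool();print(p,s["opening"],s["force"],s["wrist_torque"])
E
```

```text
[0.612  0.0111 0.2466] 0.046914647200478936 [ 0.9098  0.2643 -0.1658] [-0.0605  0.0534  0.0219]
```

View pics/c6.png

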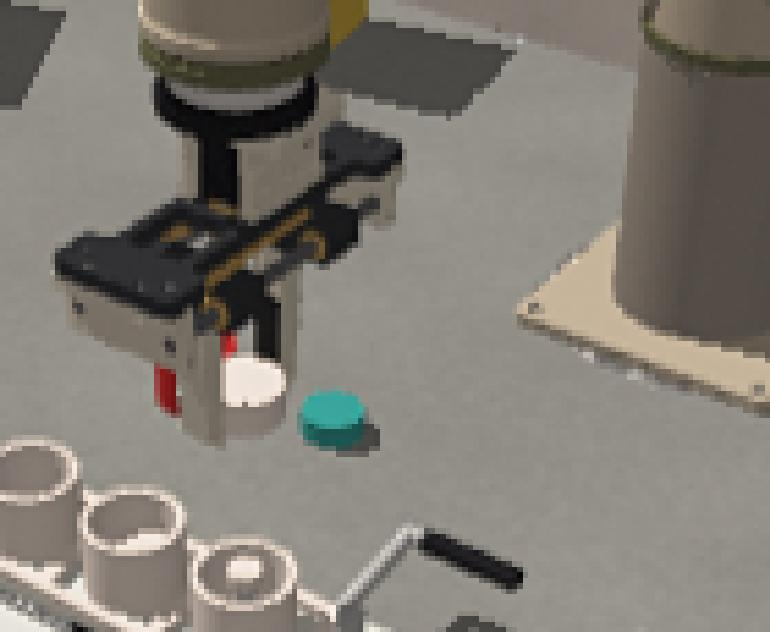

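View pics/c9.png

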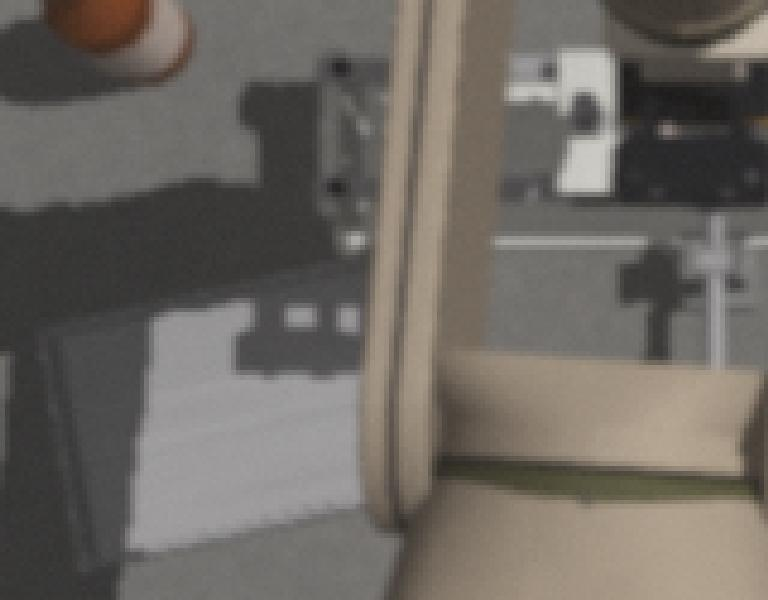

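>>> send_rows --motion '[[[0.05,-0.038,0],0],[[0.1,-0.076,0],0],[[0.15,-0.113,0],0],[[0.2,-0.151,0],0],[[0.225,-0.17,0],0],[[0.225,-0.17,0.03],0],[[0.225,-0.17,0.08],0],[[0.225,-0.17,0.13],0],[[0.225,-0.17,0.18],0],[[0.225,-0.17,0.22],0],[[0.225,-0.17,0.235],0],[[0.225,-0.17,0.235],0]]'

```text
t: 32.65
tool_pos: [0.4406, 0.2356, 0.0098]
orientation: [-2.22, -2.221, 0.004]
force: [0.3, 0.3, -0.8]
opening: 0.0463
```

>>> send_rows --motion '[[[0,0,0],0],[[0,0,0],0]]'

```text
t: 32.9
tool_pos: [0.4432, 0.2367, 0.0127]
orientation: [2.22, 2.221, 0.005]
force: [-0.5, -0.0, 0.2]
opening: 0.047
```

```bash
python3 - <<'E'
from h import *
im=cam("scene","s24");crop(im,270,150,410,265,5.5,"c6")
s,p,R=tool();print(p,s["opening"],s["force"],s["wrist_torque"])
E
```

```text
[0.4431 0.2366 0.0125] 0.04682910886165651 [-0.569  -0.3047 -0.8292] [-0.0668  0.0413 -0.035 ]
```

View pics/c6.png

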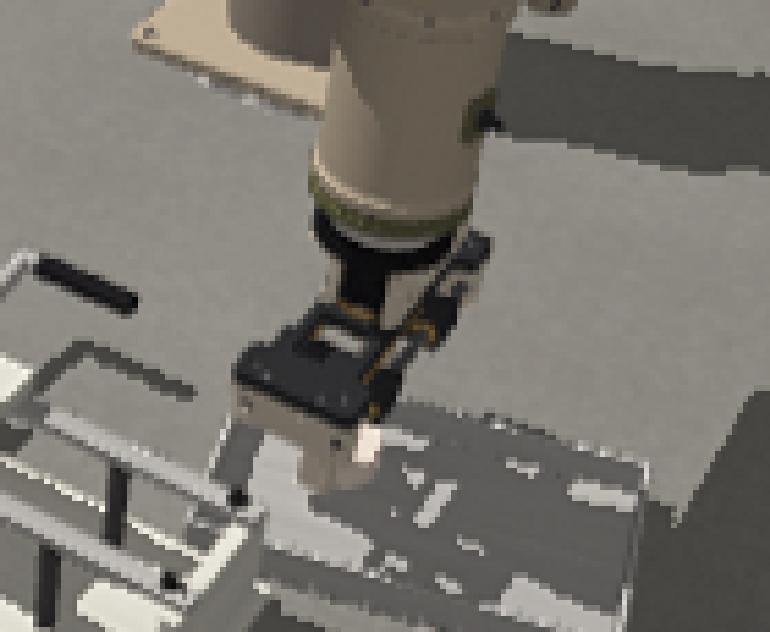

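>>> send_rows --motion '[[[0,0,0.004],0],[[0,0,0.004],0],[[0,0,0.004],0]]'

```text
t: 33.33
tool_pos: [0.4416, 0.236, 0.0067]
orientation: [-2.221, -2.222, 0.0]
force: [-0.4, 0.5, -0.4]
opening: 0.0464
```

>>> send_rows --motion '[[[0,0,0],0],[[0,0,0],0],[[0,0,0],0],[[0,0,-0.05],0],[[0,0,-0.1],0],[[0,0,-0.1],0],[[-0.06,0,-0.1],0],[[-0.12,-0.005,-0.1],0],[[-0.1825,-0.005,-0.1],0],[[-0.1825,-0.005,-0.1],0]]' --jaw 0.065

```text
t: 34.58
tool_pos: [0.4363, 0.0498, 0.106]
orientation: [2.228, 2.215, -0.002]
force: [-0.2, 1.3, 0.1]
opening: 0.0653
```

```bash
python3 - <<'E'
from h import *
im=cam("scene","s25");crop(im,240,150,400,270,4.9,"c6")
im=cam("top","t25");crop(im,95,135,255,260,4.8,"c9")
s,p,R=tool();print(p,s["opening"],s["force"],s["wrist_torque"])
E
```

```text
[0.4365 0.0533 0.1062] 0.06520837172269582 [ 0.1544 -0.3398  0.1981] [-0.0398  0.0008  0.0123]
```

View pics/c6.png

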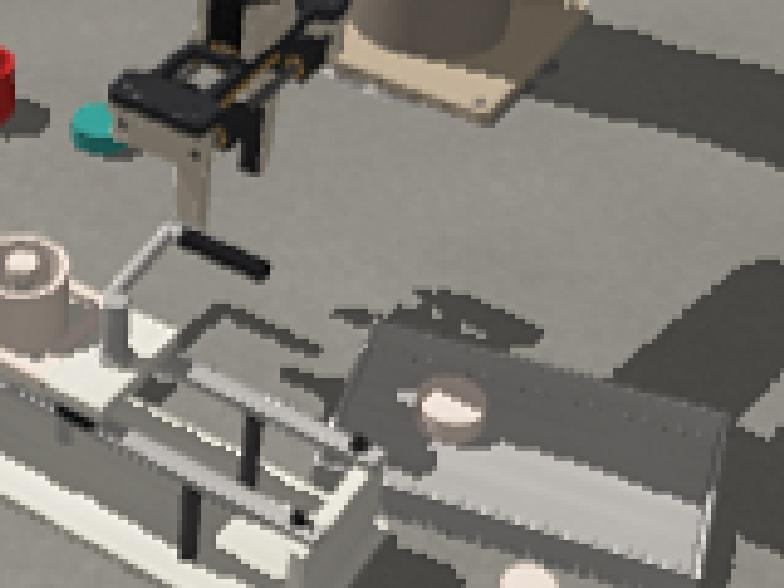

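View pics/c9.png

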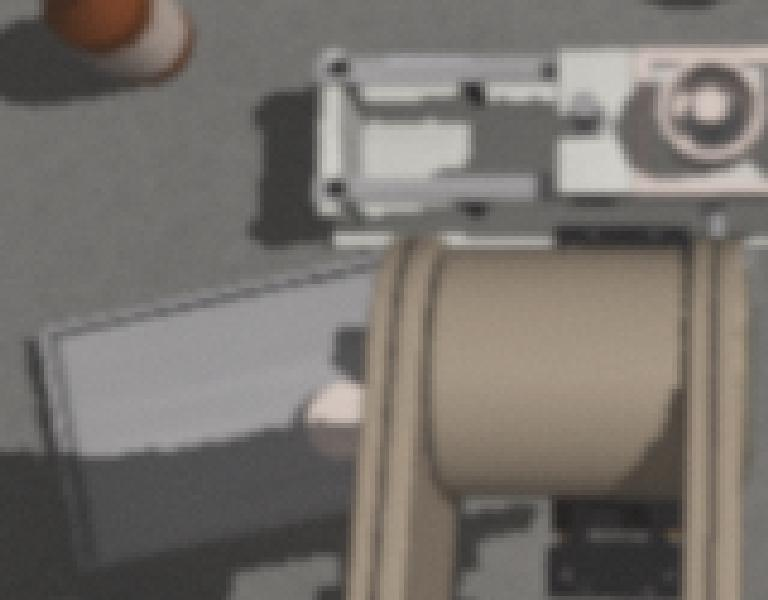

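>>> send_rows --motion '[[[0,0,0.03],0],[[0,0,0.06],0],[[0,0,0.069],0],[[0,0,0.069],0],[[0,0,0.069],0]]'

```text
t: 35.3
tool_pos: [0.4378, 0.0541, 0.039]
orientation: [2.219, 2.222, 0.002]
force: [0.2, -0.2, 0.7]
opening: 0.0646
```

>>> send_rows --motion '[[[0,0,0],0],[[0,0,0],0],[[0,0,0],0],[[0,0,0],0],[[0,0,0],0],[[0,0,0],0]]' --jaw 0.005 --squeeze 25

```text
t: 36.05
tool_pos: [0.4375, 0.0535, 0.038]
orientation: [2.221, 2.221, 0.002]
force: [3.0, -0.3, -3.1]
opening: 0.0152
```

```bash
python3 - <<'E'
from h import *
s,p,R=tool();print(p,s["opening"],s["force"],s["wrist_torque"])
E
```

```text
[0.4375 0.0535 0.038 ] 0.015158877322568022 [ 2.9515 -0.343  -3.123 ] [-0.0741 -0.5333  0.0456]
```

>>> send_rows --motion '[[[0,0.0009,-0.0057],0],[[0,0.0024,-0.0125],0],[[0,0.0043,-0.0192],0],[[0,0.0068,-0.0258],0],[[0,0.0097,-0.0321],0],[[0,0.013,-0.0383],0],[[0,0.0167,-0.0442],0],[[0,0.0209,-0.0499],0],[[0,0.0254,-0.0552],0],[[0,0.0303,-0.0602],0],[[0,0.0355,-0.0648],0],[[0,0.0411,-0.0691],0]]'

```text
t: 37.55
tool_pos: [0.4722, 0.0539, 0.1072]
orientation: [-2.214, -2.216, 0.015]
force: [-36.3, -0.1, 27.7]
opening: 0.0153
```

>>> send_rows --motion '[[[0,0.002,-0.0015],0],[[0,0.0045,-0.003],0],[[0,0.0045,-0.003],0]]'

```text
t: 37.92
tool_pos: [0.4783, 0.054, 0.1125]
orientation: [-2.215, -2.218, 0.011]
force: [-36.2, 0.3, 33.8]
opening: 0.0153
```

```bash
python3 - <<'E'
from h import *
im=cam("scene","s26");crop(im,200,120,340,235,5.5,"c6")
s,p,R=tool();print(p,s["opening"],s["force"],s["wrist_torque"])
E
```

```text
[0.4783 0.054  0.1125] 0.01568653166249688 [-36.0509   0.3962  33.7398] [0.0241 6.7079 0.0459]
```

View pics/c6.png

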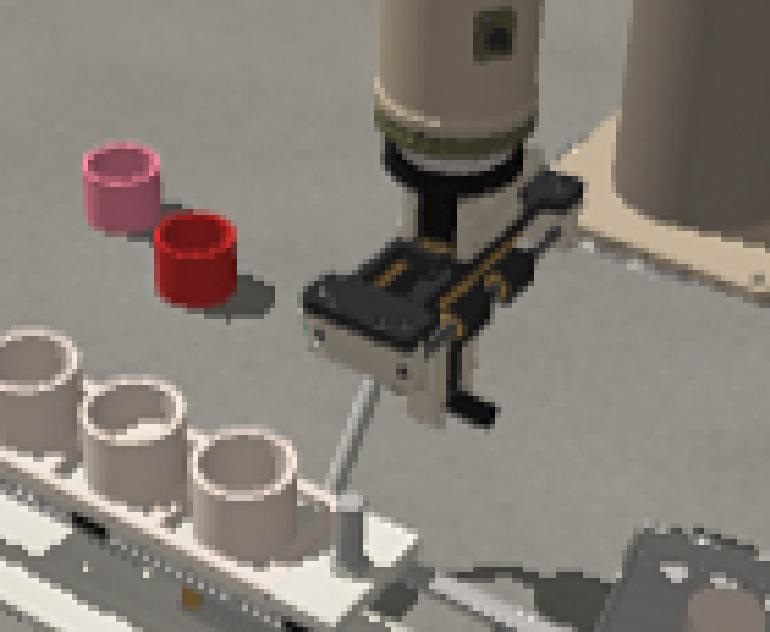

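>>> send_rows --motion '[[[0,-0.004,0.002],0],[[0,-0.004,0.002],0]]'

```text
t: 38.22
tool_pos: [0.4781, 0.0539, 0.1121]
orientation: [-2.22, -2.222, 0.0]
force: [-22.8, -0.1, 28.5]
opening: 0.0159
```

```bash
python3 - <<'E'
from h import *
s,p,R=tool();print(p,s["opening"],s["force"],s["wrist_torque"])
E
```

```text
[0.4781 0.0539 0.1121] 0.015868230655760422 [-22.7759  -0.1477  28.4916] [0.0367 4.086  0.0881]
```

>>> send_rows --motion '[[[0,-0.004,0],0],[[0,-0.004,0],0],[[0,-0.004,0],0],[[0,-0.004,0],0]]' --jaw 0.06

```text
t: 38.72
tool_pos: [0.4746, 0.0535, 0.108]
orientation: [2.221, 2.222, 0.0]
force: [-0.2, -0.3, 0.6]
opening: 0.0509
```

```bash
python3 - <<'E'
from h import *
im=cam("scene","s27");crop(im,200,120,340,235,5.5,"c6")
s,p,R=tool();print(p,s["opening"],s["force"],s["wrist_torque"])
E
```

```text
[0.4745 0.0535 0.1079] 0.054292677271735396 [-0.5924 -0.5245 -0.362 ] [-0.0727  0.0391 -0.0072]
```

View pics/c6.png

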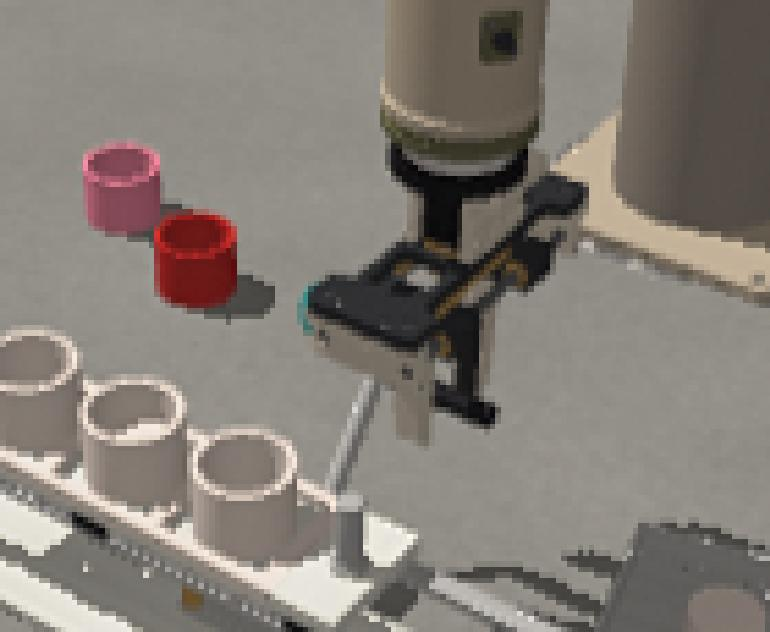

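>>> send_rows --motion '[[[0,0,-0.04],0],[[0,0,-0.09],0],[[0,0,-0.12],0],[[0,0,-0.12],0]]'

```text
t: 39.28
tool_pos: [0.4762, 0.0536, 0.231]
orientation: [2.218, 2.219, 0.006]
force: [-0.2, -0.1, -0.2]
opening: 0.06
```

```bash
python3 - <<'E'
from h import *
im=cam("scene","s28");crop(im,160,140,300,255,5.5,"c6")
s,p,R=tool();print(p,s["opening"],s["force"],s["wrist_torque"])
E
```

```text
[0.4751 0.0536 0.2288] 0.06024444253318803 [-0.4134 -0.1622 -0.7565] [-0.0932 -0.0084  0.0145]
```

View pics/c6.png

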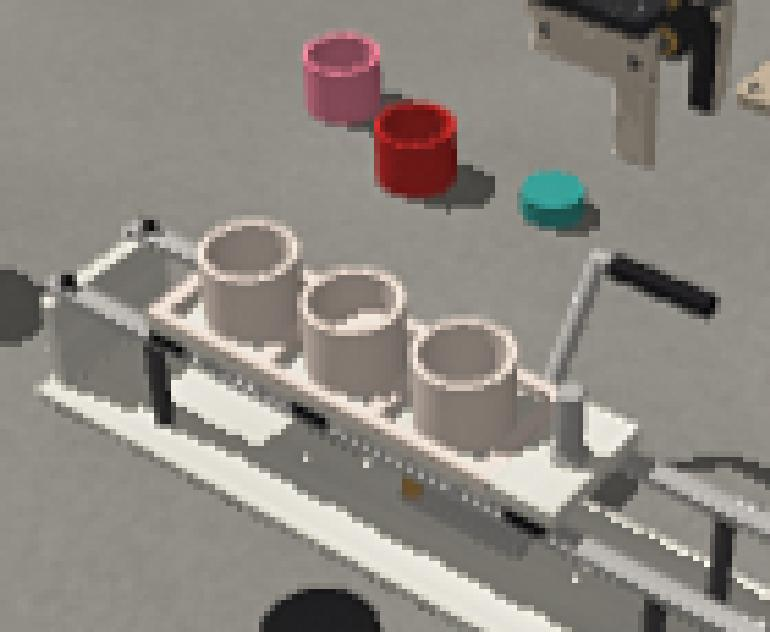

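>>> send_rows --motion '[[[0.01,0.05,0],0],[[0.02,0.1,0],0],[[0.0265,0.137,0],0],[[0.0265,0.137,0.01],0],[[0.0265,0.137,0.06],0],[[0.0265,0.137,0.1],0],[[0.0265,0.137,0.1085],0],[[0.0265,0.137,0.1085],0],[[0.0265,0.137,0.1085],0]]'

```text
t: 40.45
tool_pos: [0.6126, 0.0801, 0.1218]
orientation: [2.22, 2.22, 0.004]
force: [-0.8, -0.6, 0.6]
opening: 0.06
```

>>> send_rows --motion '[[[0,0,0],0],[[0,0,0],0],[[0,0,0],0],[[0,0,0],0],[[0,0,0],0],[[0,0,0],0]]' --jaw 0.005 --squeeze 30

```text
t: 41.2
tool_pos: [0.6115, 0.0801, 0.1194]
orientation: [2.221, 2.222, 0.0]
force: [1.6, 0.4, -0.8]
opening: 0.0153
```

>>> send_rows --motion '[[[0.006,0,0],0],[[0.014,0,0],0],[[0.022,0,0],0],[[0.03,0,0],0],[[0.038,0,0],0],[[0.046,0,0],0],[[0.054,0,0],0],[[0.062,0,0],0],[[0.068,0,0],0],[[0.072,0,0],0],[[0.072,0,0],0]]'

```text
t: 42.58
tool_pos: [0.6108, 0.1522, 0.1194]
orientation: [-2.221, -2.222, 0.002]
force: [-6.0, -2.2, 3.1]
opening: 0.0155
```

>>> send_rows --motion '[[[0.002,0,0],0],[[0.004,0,0],0],[[0.006,0,0],0],[[0.0075,0,0],0],[[0.0075,0,0],0]]'

```text
t: 43.2
tool_pos: [0.6107, 0.1605, 0.1193]
orientation: [-2.22, -2.221, 0.001]
force: [-5.9, 1.0, 1.9]
opening: 0.0156
```

```bash
python3 - <<'E'
from h import *
s,p,R=tool();print(p,s["opening"],s["force"],s["wrist_torque"])
E
```

```text
[0.6107 0.1605 0.1193] 0.015574077238045204 [-5.9409  0.971   1.9153] [-0.0318  0.9217 -0.0943]
```

>>> send_rows --motion '[[[0,0,0],0],[[0,0,0],0],[[0,0,0],0],[[0,0,-0.05],0],[[0,0,-0.11],0],[[-0.04,-0.07,-0.11],0],[[-0.105,-0.134,-0.11],0],[[-0.105,-0.134,-0.11],0]]' --jaw 0.06

```text
t: 44.2
tool_pos: [0.4761, 0.0535, 0.2297]
orientation: [2.221, 2.221, 0.001]
force: [0.4, -0.6, 0.2]
opening: 0.06
```

```bash
python3 - <<'E'
from h import *
im=cam("top","t30");crop(im,185,135,305,215,6.6,"c9")
im=cam("scene","s30");crop(im,160,140,300,255,5.5,"c6")
s,p,R=tool();print(p,s["opening"],s["force"],s["wrist_torque"])
E
```

```text
[0.475  0.0524 0.2294] 0.05980686032715781 [1.1103 1.2634 0.0476] [-0.0455  0.0029 -0.0183]
```

View pics/c9.png

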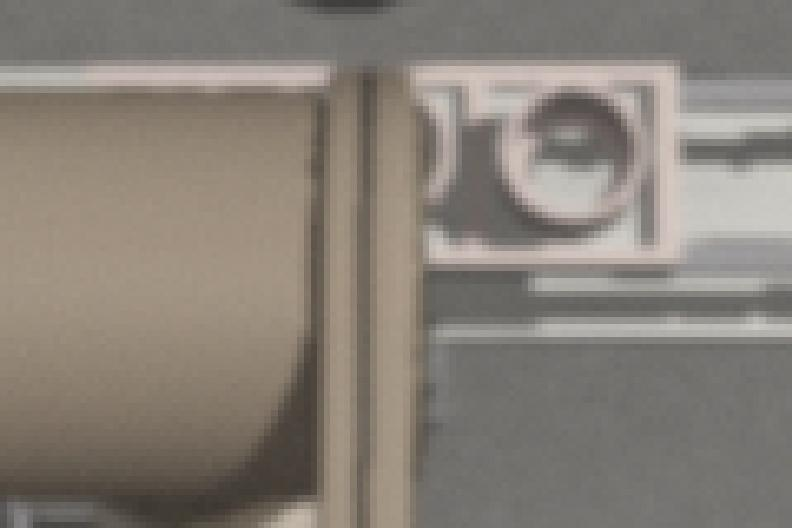

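View pics/c6.png

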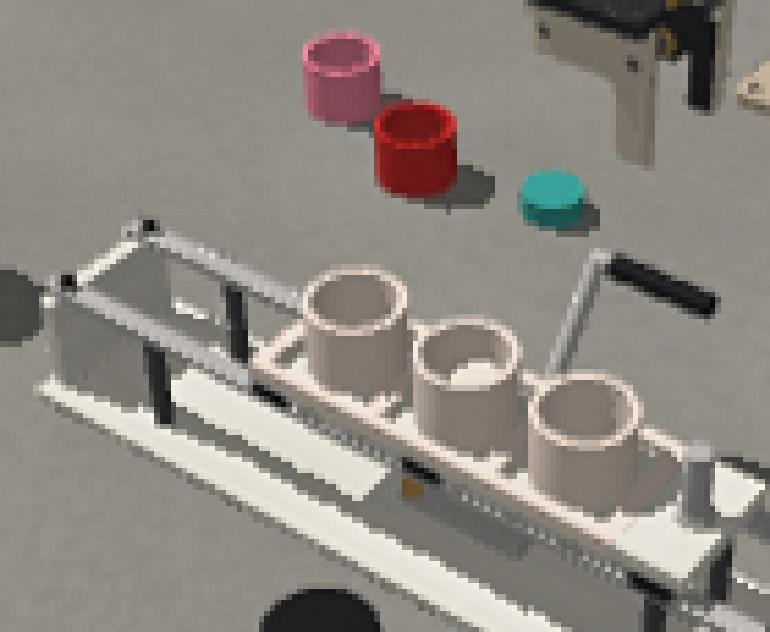

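>>> send_rows --motion '[[[0.001,0.0035,0.04],0],[[0.001,0.0035,0.09],0],[[0.001,0.0035,0.1215],0],[[0.001,0.0035,0.1215],0],[[0.001,0.0035,0.1215],0]]'

```text
t: 44.92
tool_pos: [0.4821, 0.0558, 0.1096]
orientation: [2.22, 2.221, 0.002]
force: [0.4, -0.1, 0.8]
opening: 0.0599
```

>>> send_rows --motion '[[[0,0,0],0],[[0,0,0],0],[[0,0,0],0],[[0,0,0],0],[[0,0,0],0],[[0,0,0],0]]' --jaw 0.005 --squeeze 20

```text
t: 45.68
tool_pos: [0.4781, 0.0556, 0.1079]
orientation: [-2.218, -2.219, 0.007]
force: [-16.7, -0.6, 14.7]
opening: 0.0156
```

>>> send_rows --motion '[[[0,-0.0055,0.0042],0],[[0,-0.0108,0.0089],0],[[0,-0.0157,0.0139],0],[[0,-0.0202,0.0192],0],[[0,-0.0244,0.0249],0],[[0,-0.0281,0.0308],0],[[0,-0.0314,0.037],0],[[0,-0.0343,0.0433],0],[[0,-0.0368,0.0499],0],[[0,-0.0387,0.0566],0],[[0,-0.0402,0.0634],0],[[0,-0.0411,0.0691],0]]'

```text
t: 47.18
tool_pos: [0.4382, 0.0553, 0.0385]
orientation: [-2.22, -2.221, 0.005]
force: [-9.0, -1.8, 8.1]
opening: 0.0152
```

>>> send_rows --motion '[[[0,0,0.002],0],[[0,0,0.004],0],[[0,0,0.006],0],[[0,0,0.006],0]]'

```text
t: 47.68
tool_pos: [0.4374, 0.0553, 0.0328]
orientation: [-2.218, -2.22, 0.007]
force: [-13.9, -1.6, 15.0]
opening: 0.0153
```

```bash
python3 - <<'E'
from h import *
im=cam("scene","s31");crop(im,200,120,340,235,5.5,"c6")
s,p,R=tool();print(p,s["opening"],s["force"],s["wrist_torque"])
E
```

```text
[0.4374 0.0553 0.0328] 0.014912460036289201 [-14.405   -2.7324  15.6153] [-0.471   2.4382  0.0357]
```

View pics/c6.png

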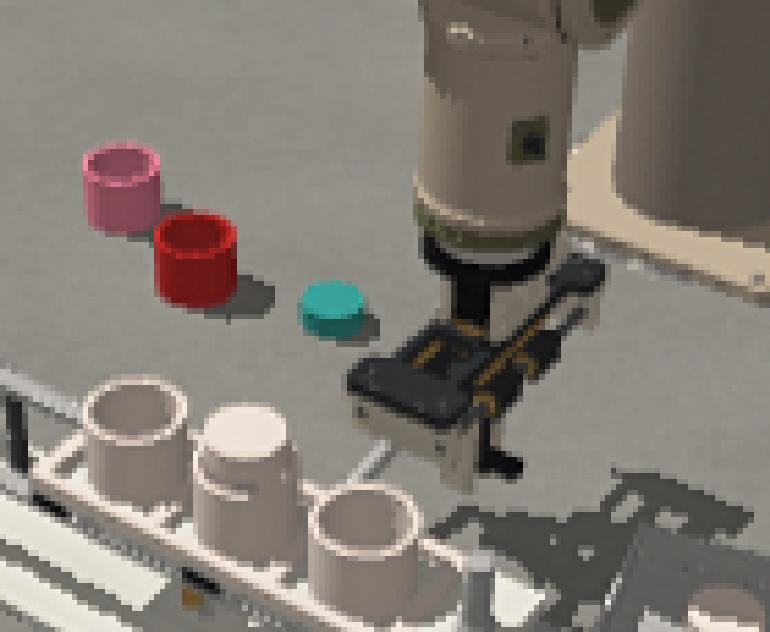

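>>> send_rows --motion '[[[0,0,0],0],[[0,0,0],0],[[0,0,0],0],[[0,0,0],0],[[0,0,-0.05],0],[[0,0,-0.1],0],[[0,0,-0.15],0],[[0,0,-0.2],0],[[0,0,-0.2],0]]' --jaw 0.08

```text
t: 48.85
tool_pos: [0.4425, 0.0556, 0.2379]
orientation: [2.217, 2.217, 0.01]
force: [0.7, -0.1, -1.0]
opening: 0.0798
```

```bash
python3 - <<'E'
from h import *
im=cam("scene","s32");crop(im,200,120,340,235,5.5,"c6")
im=cam("top","t32");crop(im,205,135,325,215,6.6,"c9")
s,p,R=tool();print(p,s["opening"],s["force"],s["wrist_torque"])
E
```

```text
[0.4401 0.0556 0.233 ] 0.08015412352219493 [-0.4537  0.3506 -0.837 ] [-0.0666  0.0473  0.0027]
```

View pics/c6.png

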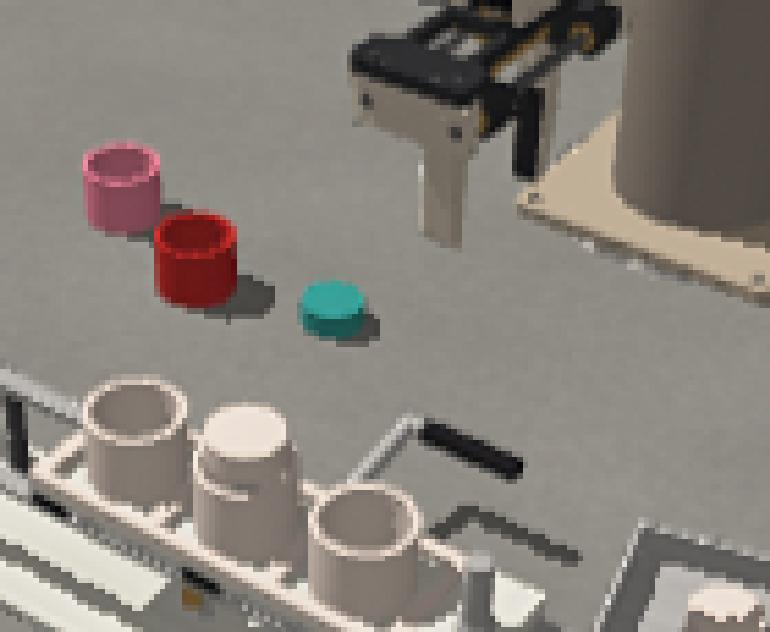

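View pics/c9.png

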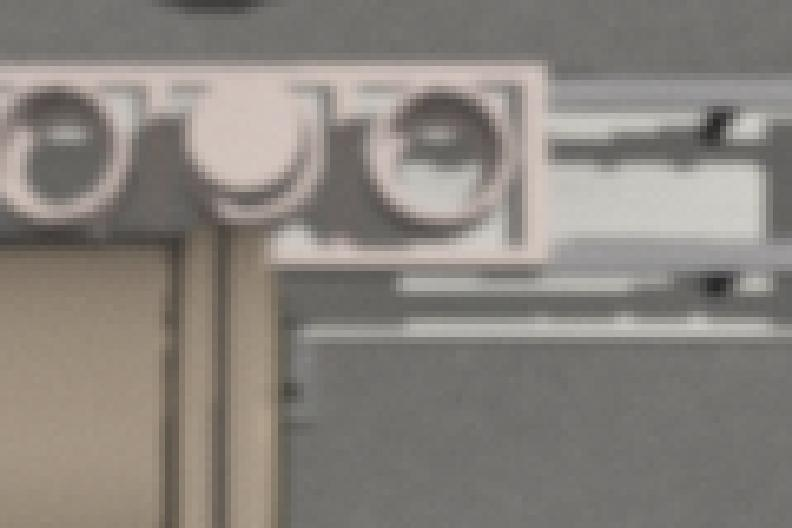

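>>> send_rows --motion '[[[-0.015,0.06,0],0],[[-0.03,0.12,0],0],[[-0.0445,0.172,0],0],[[-0.0445,0.172,0],0],[[-0.0445,0.172,0.04],0],[[-0.0445,0.172,0.07],0],[[-0.0445,0.172,0.083],0],[[-0.0445,0.172,0.083],0],[[-0.0445,0.172,0.083],0]]'

```text
t: 50.08
tool_pos: [0.6125, 0.0112, 0.1515]
orientation: [2.22, 2.221, 0.002]
force: [0.9, -0.8, 0.1]
opening: 0.0799
```

```bash
python3 - <<'E'
from h import *
s,p,R=tool();print(p,s["opening"],s["force"],s["wrist_torque"])
E
```

```text
[0.6125 0.0112 0.1515] 0.07990024598913839 [ 0.9138 -0.8394  0.0777] [-0.0637  0.073  -0.0214]
```

>>> send_rows --motion '[[[0,0,0.0035],0],[[0,0,0.0035],0],[[0,0,0.0035],0],[[0,0,0.0035],0],[[0,0,0.0035],0],[[0,0,0.0035],0],[[0,0,0.0035],0]]' --jaw 0.035 --squeeze 15

```text
t: 50.95
tool_pos: [0.6119, 0.0111, 0.1465]
orientation: [2.221, 2.222, 0.0]
force: [0.2, -0.6, 2.4]
opening: 0.0468
```

>>> send_rows --motion '[[[0,0,-0.01],0],[[0,0,-0.03],0],[[0,0,-0.07],0],[[0,0,-0.1],0],[[0,0,-0.1],0]]'

```text
t: 51.58
tool_pos: [0.614, 0.011, 0.2516]
orientation: [2.217, 2.218, 0.008]
force: [-0.3, 0.9, 0.2]
opening: 0.0468
```

```bash
python3 - <<'E'
from h import *
im=cam("scene","s33");crop(im,200,100,400,250,3.9,"c6")
s,p,R=tool();print(p,s["opening"],s["force"],s["wrist_torque"])
E
```

```text
[0.6129 0.0111 0.249 ] 0.04667508732131379 [ 0.022 -0.691 -0.824] [-0.0987  0.0679  0.07  ]
```

View pics/c6.png

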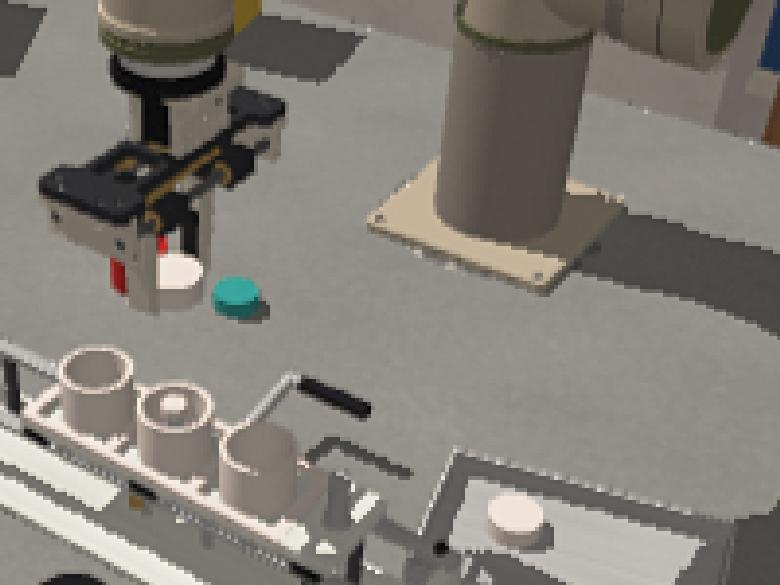

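>>> send_rows --motion '[[[0.05,-0.03,0],0],[[0.1,-0.06,0],0],[[0.15,-0.09,0],0],[[0.2,-0.12,0],0],[[0.25,-0.15,0],0],[[0.3,-0.18,0],0],[[0.319,-0.187,0],0],[[0.319,-0.187,0.03],0],[[0.319,-0.187,0.08],0],[[0.319,-0.187,0.13],0],[[0.319,-0.187,0.17],0],[[0.319,-0.187,0.17],0]]'

```text
t: 53.12
tool_pos: [0.4217, 0.3274, 0.0718]
orientation: [-2.221, -2.22, 0.014]
force: [-0.9, -0.1, -0.5]
opening: 0.0467
```

```bash
python3 - <<'E'
from h import *
im=cam("scene","s34");crop(im,250,130,410,250,4.9,"c6")
s,p,R=tool();print(p,s["opening"],s["force"],s["wrist_torque"])
E
```

```text
[0.4236 0.3287 0.0748] 0.047035012510090124 [-0.03    0.1009 -0.0378] [-0.047   0.0359 -0.0045]
```

View pics/c6.png

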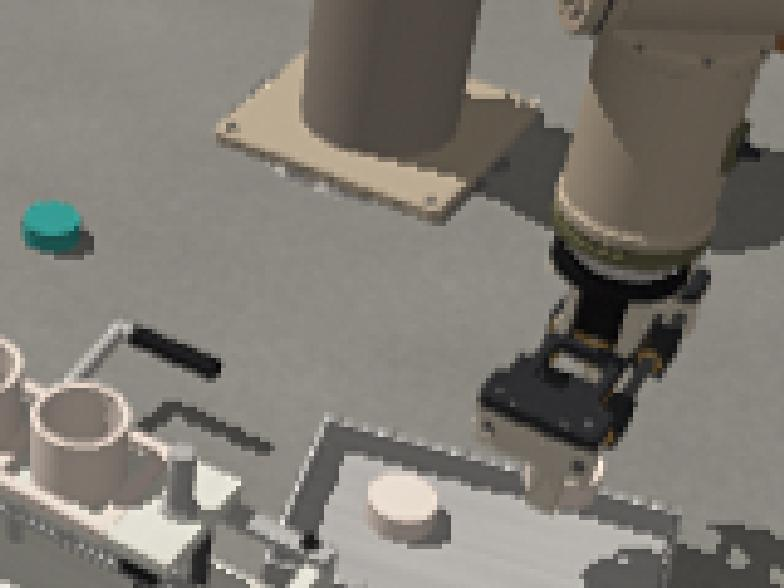

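>>> send_rows --motion '[[[0,0.016,0],0],[[0,0.016,0.02],0],[[0,0.016,0.045],0],[[0,0.016,0.062],0],[[0,0.016,0.067],0],[[0,0.016,0.067],0],[[0,0.016,0.067],0]]'

```text
t: 54.05
tool_pos: [0.4416, 0.3306, 0.0105]
orientation: [2.221, 2.222, 0.003]
force: [-0.6, 0.0, 0.3]
opening: 0.0464
```

>>> send_rows --motion '[[[0,0,0],0],[[0,0,0],0],[[0,0,0],0],[[0,0,-0.05],0],[[0,0,-0.1],0],[[0,0,-0.1],0],[[-0.06,0,-0.1],0],[[-0.12,-0.002,-0.1],0],[[-0.18,-0.004,-0.1],0],[[-0.24,-0.004,-0.1],0],[[-0.275,-0.004,-0.1],0],[[-0.275,-0.004,-0.1],0]]' --jaw 0.065

```text
t: 55.55
tool_pos: [0.4362, 0.053, 0.1085]
orientation: [-2.225, -2.217, 0.002]
force: [-0.9, -0.1, 0.1]
opening: 0.0648
```

```bash
python3 - <<'E'
from h import *
im=cam("scene","s35");crop(im,240,150,400,270,4.9,"c6")
s,p,R=tool();print(p,s["opening"],s["force"],s["wrist_torque"])
E
```

```text
[0.4363 0.0543 0.1086] 0.06520397088841691 [ 0.1793  0.0042 -0.3018] [-0.0893  0.0713  0.0062]
```

View pics/c6.png

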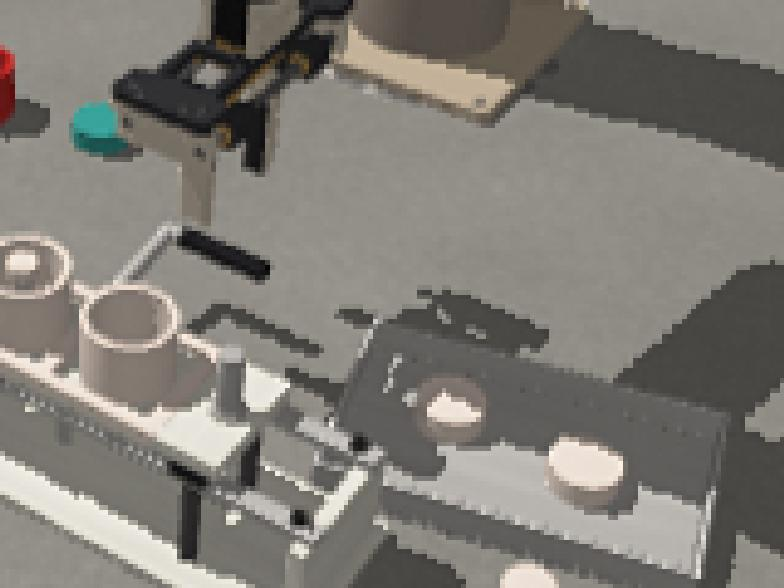

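Both bases are in the dish. Now raise the lever.

>>> send_rows --motion '[[[0,0.001,0.03],0],[[0,0.001,0.06],0],[[0,0.001,0.07],0],[[0,0.001,0.07],0],[[0,0.001,0.07],0]]'

```text
t: 56.22
tool_pos: [0.4387, 0.0555, 0.0405]
orientation: [2.22, 2.222, 0.002]
force: [-0.1, -0.7, 0.6]
opening: 0.0651
```

>>> send_rows --motion '[[[0,0,0],0],[[0,0,0],0],[[0,0,0],0],[[0,0,0],0],[[0,0,0],0],[[0,0,0],0]]' --jaw 0.005 --squeeze 20

```text
t: 56.98
tool_pos: [0.4374, 0.0551, 0.0393]
orientation: [-2.221, -2.221, 0.001]
force: [-2.2, 0.2, 1.9]
opening: 0.0156
```

>>> send_rows --motion '[[[0,0.0009,-0.0057],0],[[0,0.0024,-0.0125],0],[[0,0.0043,-0.0192],0],[[0,0.0068,-0.0258],0],[[0,0.0097,-0.0321],0],[[0,0.013,-0.0383],0],[[0,0.0167,-0.0442],0],[[0,0.0209,-0.0499],0],[[0,0.0254,-0.0552],0],[[0,0.0303,-0.0602],0],[[0,0.0355,-0.0648],0],[[0,0.0411,-0.0691],0]]'

```text
t: 58.48
tool_pos: [0.4732, 0.0554, 0.1094]
orientation: [-2.214, -2.216, 0.015]
force: [-40.1, 0.6, 32.1]
opening: 0.0153
```

>>> send_rows --motion '[[[0,0.002,-0.0015],0],[[0,0.003,-0.002],0],[[0,0.003,-0.002],0]]'

```text
t: 58.85
tool_pos: [0.4783, 0.0554, 0.1135]
orientation: [-2.216, -2.218, 0.009]
force: [-36.8, 0.4, 35.4]
opening: 0.0153
```

>>> send_rows --motion '[[[0,-0.003,0.001],0],[[0,-0.004,0.001],0],[[0,-0.004,0.001],0]]'

```text
t: 59.22
tool_pos: [0.4783, 0.0553, 0.1134]
orientation: [2.22, 2.222, 0.001]
force: [-18.4, -0.5, 23.0]
opening: 0.0156
```

>>> send_rows --motion '[[[0,0,0],0],[[0,0,0],0],[[0,0,0],0],[[0,0,0],0],[[0,0,-0.05],0],[[0,0,-0.12],0],[[0,0,-0.12],0]]' --jaw 0.06

```text
t: 60.1
tool_pos: [0.4808, 0.0551, 0.2351]
orientation: [2.217, 2.217, 0.01]
force: [0.7, 0.5, -1.3]
opening: 0.0598
```

```bash
python3 - <<'E'
from h import *
im=cam("scene","s36");crop(im,160,140,300,255,5.5,"c6")
s,p,R=tool();print(p,s["opening"],s["force"],s["wrist_torque"])
E
```

```text
[0.48   0.0551 0.2334] 0.06009251525099545 [0.6225 0.4096 0.6654] [-0.0513  0.0943  0.064 ]
```

View pics/c6.png

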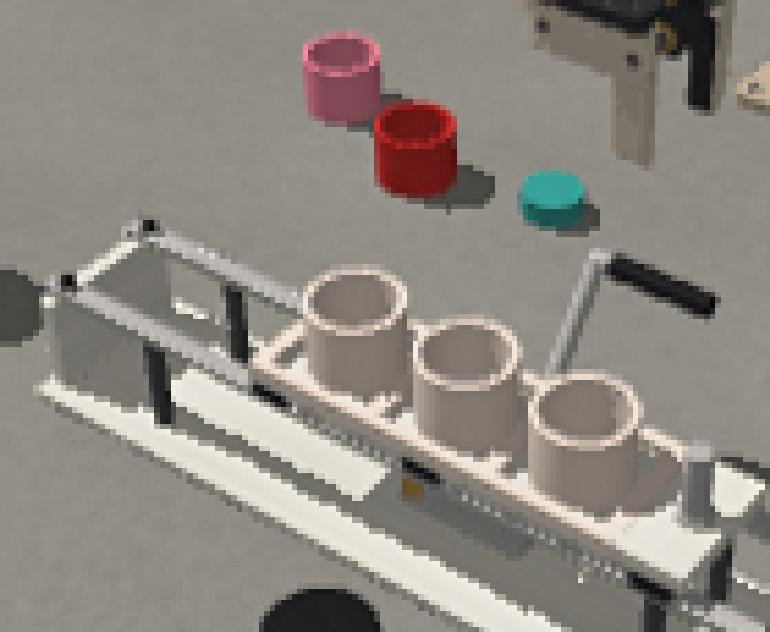

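>>> send_rows --motion '[[[0.04,0.05,0],0],[[0.08,0.1,0],0],[[0.105,0.131,0],0],[[0.105,0.131,0.01],0],[[0.105,0.131,0.06],0],[[0.105,0.131,0.1],0],[[0.105,0.131,0.1135],0],[[0.105,0.131,0.1135],0],[[0.105,0.131,0.1135],0]]'

```text
t: 61.28
tool_pos: [0.6101, 0.1601, 0.1182]
orientation: [2.22, 2.22, 0.004]
force: [1.2, -0.5, 1.5]
opening: 0.0599
```

>>> send_rows --motion '[[[0,0,0],0],[[0,0,0],0],[[0,0,0],0],[[0,0,0],0],[[0,0,0],0],[[0,0,0],0]]' --jaw 0.005 --squeeze 30

```text
t: 62.02
tool_pos: [0.6107, 0.1601, 0.116]
orientation: [2.22, 2.22, 0.005]
force: [11.0, 0.9, -5.2]
opening: 0.0153
```

>>> send_rows --motion '[[[-0.006,0,0],0],[[-0.014,0,0],0],[[-0.022,0,0],0],[[-0.03,0,0],0],[[-0.038,0,0],0],[[-0.046,0,0],0],[[-0.054,0,0],0],[[-0.062,0,0],0],[[-0.068,0,0],0],[[-0.074,0,0],0],[[-0.08,0.001,0],0]]'

```text
t: 63.4
tool_pos: [0.6114, 0.0808, 0.116]
orientation: [2.22, 2.221, 0.005]
force: [7.2, 0.7, -3.6]
opening: 0.0158
```

```bash
python3 - <<'E'
from h import *
s,p,R=tool();print(p,s["opening"],s["force"],s["wrist_torque"])
E
```

```text
[0.6114 0.0808 0.116 ] 0.015845348202749163 [ 7.161   0.7466 -3.6022] [ 0.0209 -0.814  -0.0037]
```

>>> send_rows --motion '[[[-0.006,0,0],0],[[-0.014,0,0],0],[[-0.022,0,0],0],[[-0.03,0,0],0],[[-0.038,0,0],0],[[-0.046,0,0],0],[[-0.054,0.001,0],0],[[-0.062,0.001,0],0],[[-0.068,0.001,0],0],[[-0.074,0.001,0],0],[[-0.079,0.001,0],0],[[-0.08,0.001,0],0]]'

```text
t: 64.9
tool_pos: [0.6122, 0.0, 0.116]
orientation: [2.22, 2.22, 0.003]
force: [7.0, 1.7, -4.7]
opening: 0.0155
```

```bash
python3 - <<'E'
from h import *
s,p,R=tool();print(p,s["opening"],s["force"],s["wrist_torque"])
E
```

```text
[0.6122 0.     0.116 ] 0.01548813514210388 [ 6.9858  1.7163 -4.7107] [ 0.1681 -0.9982 -0.0002]
```

>>> send_rows --motion '[[[0,0,0],0],[[0,0,0],0],[[0,0,0],0],[[0,0,-0.05],0],[[0,0,-0.11],0],[[0.06,-0.05,-0.13],0],[[0.12,-0.1,-0.14],0],[[0.18,-0.15,-0.14],0],[[0.24,-0.2,-0.14],0],[[0.3,-0.25,-0.14],0],[[0.36,-0.28,-0.14],0],[[0.4,-0.3,-0.14],0]]' --jaw 0.07

```text
t: 66.4
tool_pos: [0.3439, 0.3448, 0.2562]
orientation: [2.221, 2.221, 0.002]
force: [1.1, 0.6, 0.0]
opening: 0.0698
```

>>> send_rows --motion '[[[0.05,-0.05,0],0],[[0.1,-0.1,0],0],[[0.1,-0.1,0],0],[[0.1,-0.1,0],0]]'

```text
t: 66.9
tool_pos: [0.2448, 0.4436, 0.2557]
orientation: [2.218, 2.224, -0.0]
force: [-0.1, 0.1, -1.1]
opening: 0.0702
```

```bash
python3 - <<'E'
from h import *
im=cam("top","t40");crop(im,90,120,350,270,3,"c9")
T=lambda x,y:(90+x/3-.5,120+y/3-.5)
im=cam("scene","s40");crop(im,150,140,400,280,3.2,"c6")
s,p,R=tool();print(p,s["opening"],s["force"],s["wrist_torque"])
a=cv2.imread("pics/top0.png");b=im
E
```

```text
[0.2462 0.4426 0.2557] 0.07010161623322643 [ 0.4746 -0.1832 -0.2256] [-0.0722  0.0628 -0.0045]
```

View pics/c9.png

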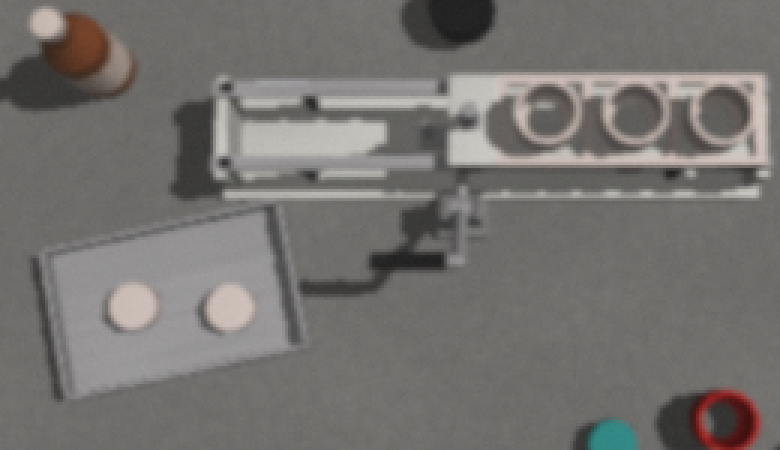

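View pics/c6.png

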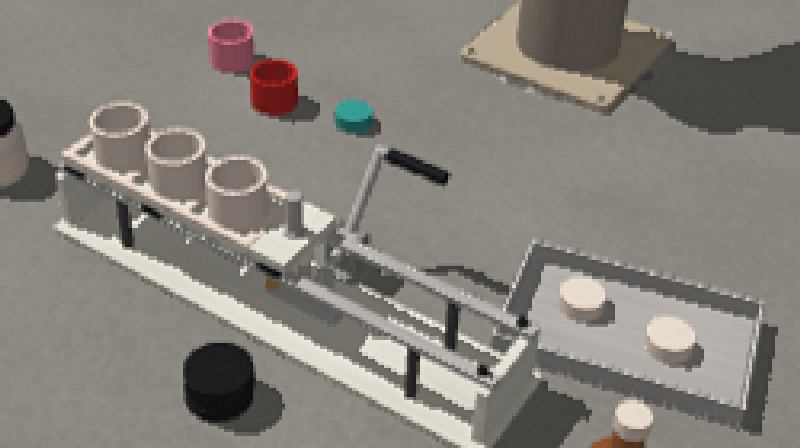

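```bash
python3 - <<'E'
from h import *
def edge(f,lo,hi):
    im=cv2.imread(f"pics/{f}.png").astype(float).mean(2); r=im[148:156].mean(0)  # rows above rim
    g=np.diff(r); k=lo+np.argmax(np.abs(g[lo:hi])); w=np.abs(g[k-2:k+3]); return k+.5+(w*np.arange(-2,3)).sum()/w.sum()
def shift(fa,fb,x0,x1,d0,d1):
    a=cv2.imread(f"pics/{fa}.png");b=cv2.imread(f"pics/{fb}.png")
    t=cv2.resize(a[140:178,x0:x1],None,fx=8,fy=8,interpolation=cv2.INTER_CUBIC)
    B=cv2.resize(b[140:178,x0+d0:x1+d1],None,fx=8,fy=8,interpolation=cv2.INTER_CUBIC)
    m=cv2.matchTemplate(B,t,cv2.TM_CCOEFF_NORMED);_,v,_,l=cv2.minMaxLoc(m);return d0+l[0]/8,v
d,v=shift("t16","t40",208,232,20,36);print("post end shift",d,v,(ray("top",212+d,160,.106)-ray("top",212,160,.106))[1])
d,v=shift("t16","t40",300,320,20,36);print("right end",d,v,(ray("top",312+d,160,.106)-ray("top",312,160,.106))[1])
E
```

```text
post end shift 28.5 0.9810322523117065 -0.07933335665972743
right end 28.125 0.7731993198394775 -0.07857162684331456
```

```bash
python3 - <<'E'
from h import *
a=cv2.imread("pics/top0.png");b=cv2.imread("pics/t40.png")
for n,(x0,y0,x1,y1) in {"lever":(210,198,246,214),"lids":(228,105,260,140),"bottle":(95,115,140,155),"cream":(370,135,412,176),"dish":(98,180,195,256)}.items():
    m=cv2.matchTemplate(b[y0-5:y1+5,x0-5:x1+5],a[y0:y1,x0:x1],cv2.TM_CCOEFF_NORMED);_,v,_,l=cv2.minMaxLoc(m);print(n,np.array(l)-5,round(v,3))
from plant import ticket
ticket.close_job()
E
```

```text
lever [0 0] 0.992
lids [0 0] 0.999
bottle [0 0] 0.999
cream [0 0] 0.999
dish [0 0] 0.93
the job is handed in; nothing more can be done
```

I've handed the job in; it reported no verdict. The last pictures show the end state the task asks for.

**What I did:** I stood the three white jars in the carrier, with the jar that had already lost its base in nest 3. I indexed to 0.08 and then 0.16, pressed out the two bases and put both in the dish. After each base I raised the lever, and at the end I slid the carrier back to the loading station. It took about 67 s of the 210 s allowed.

**Last checks:**
- **Bases and barrels:** Both bases lie in the dish, and the three empty barrels stand upright in their nests.
- **Lever:** It matches its starting "up" picture with no pixel shift.
- **Carrier:** The camera shows it about 79 mm back from the 0.08 click. The gripper's own travel was 160 mm back from the 0.16 click. The two agree to about 1 mm, within the 4 mm allowed.
- **Bystanders and dish:** The bottle, lids, cream jar and dish show no pixel shift, and the gripper is clear of everything.

**Irregularities:**
- **Force on the handle:** While I raised the lever, the force reached about 40 N along one axis, roughly 51 N in total. It came through the fingers gripping the handle and stayed below the 120 N wrist limit.
- **Jaw reading:** The jaws read 58.5 mm on one 60 mm barrel, but it seated normally.
- **Views:** The two cameras differed by 2–3 mm in y.

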